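Reset the water pump's pressure regulator and refit its relays

TASK

Put the wash-house water pump back in service: loosen the jam nut on the blue pressure regulator by swinging its red handle well round, only then turn the adjuster screw until its orange pointer stands over the green mark, and retighten the jam nut fully with the pointer still on the mark. Plug every relay block on the counter upright and fully home into the socket between the pads of its own colour, before or after setting the regulator, and leave the other things around undisturbed.

Things in the scene. Friction and masses are not known exactly. Their poses are not given: they have to be found in the camera images.
- regulator_axis (a point): The pump's pressure regulator: a fixed blue block 150 x 150 x 40 mm (z) with a white dial on top. This point is the centre of its top face (40 mm above the counter), on the upright axis that the jam nut, the adjuster screw and the green set mark all turn about; its axes are the block's, z up. Brass stub on its +x side.
- jam_nut (a joint): Angle of the steel jam nut (hex, 42 mm over its corners, 44 to 82 mm above the counter) with a red bar handle. 0 = tight (end stop, where it starts), growing counter-clockwise seen from above as it is loosened, end stop at 1.3 rad. Above 0.85 rad it counts as loose, below 0.15 rad as tight; the screw must not be turned unless it is loose. About 0.12 N m of friction; it stays where it is left.
- nut_grip (a point): Middle of the red grip on the jam nut's bar handle. 88 mm out from the regulator's axis, 74 mm above the counter (34 mm above the block). The grip is 16 mm wide, 18 mm high and 52 mm long along the radius (63 to 115 mm from the axis). At 0 rad the handle points along the regulator's direction pi - 0.65 rad (measured counter-clockwise from its x axis).
- adjuster (a joint): Angle of the adjuster screw about the regulator's axis, counter-clockwise seen from above, measured from the regulator's x axis to the orange pointer. Range -0.3 to 3.0 rad, about 0.08 N m of friction; stays where it is left, also while the nut is turned.
- knob_grip (a point): Grip point of the adjuster screw's black bar knob, on the axis, 116 mm above the counter; it turns with the screw. The bar is 44 mm long along this point's x axis (the pointer's direction), 15 mm wide along its y, and stands 94 to 130 mm above the counter over a round steel flange 46 mm across. The jam nut lies just below the flange.
- pointer_tip (a point): Tip of the orange pointer fixed to the adjuster screw, 52 mm from the axis, 91 mm above the counter.
- mark (a joint): Angle of the small green set mark on the dial, measured as for joint adjuster (equal when the pointer stands over the mark). It differs from start to start and is not to be moved (very stiff).
- mark_tab (a point): The green set mark (a tab 16 x 7 x 5 mm on the dial), at 52 mm from the axis, 46 mm above the counter: the pointer's tip belongs straight above it.
- socket_red (a point): Centre of the mouth of the first (-x end) of the four sockets in the fixed grey socket strip (280 x 90 x 30 mm, mouths 30 mm above the counter, 66 mm apart along the strip's x axis); it lies between two red pads. The hole is 46 mm along this point's x, 36 mm along its y and 21 mm deep; z is up.
- socket_yellow (a point): Centre of the mouth of the second of the four sockets in the fixed grey socket strip (280 x 90 x 30 mm, mouths 30 mm above the counter, 66 mm apart along the strip's x axis); it lies between two yellow pads. The hole is 46 mm along this point's x, 36 mm along its y and 21 mm deep; z is up.
- socket_blue (a point): Centre of the mouth of the third of the four sockets in the fixed grey socket strip (280 x 90 x 30 mm, mouths 30 mm above the counter, 66 mm apart along the strip's x axis); it lies between two blue pads. The hole is 46 mm along this point's x, 36 mm along its y and 21 mm deep; z is up.
- socket_white (a point): Centre of the mouth of the fourth (+x end) of the four sockets in the fixed grey socket strip (280 x 90 x 30 mm, mouths 30 mm above the counter, 66 mm apart along the strip's x axis); it lies between two white pads. The hole is 46 mm along this point's x, 36 mm along its y and 21 mm deep; z is up.
- relay_red_mid (a point): Centre of the red plug-in relay (may be absent), half-way up its 66 mm. It stands upright: black foot 44 x 34 x 20 mm (x, y, z), end slightly tapered, under a red body 52 x 42 x 46 mm with a shoulder. 0.1 to 0.2 kg. Grip across the 42 mm y width, 10 to 20 mm above this point. Fully home (shoulder on the strip) this point is 13 mm above the mouth; either way round fits.
- relay_yellow_mid (a point): Centre of the yellow plug-in relay (may be absent), half-way up its 66 mm. It stands upright: black foot 44 x 34 x 20 mm (x, y, z), end slightly tapered, under a yellow body 52 x 42 x 46 mm with a shoulder. 0.1 to 0.2 kg. Grip across the 42 mm y width, 10 to 20 mm above this point. Fully home (shoulder on the strip) this point is 13 mm above the mouth; either way round fits.
- relay_blue_mid (a point): Centre of the blue plug-in relay (may be absent), half-way up its 66 mm. It stands upright: black foot 44 x 34 x 20 mm (x, y, z), end slightly tapered, under a blue body 52 x 42 x 46 mm with a shoulder. 0.1 to 0.2 kg. Grip across the 42 mm y width, 10 to 20 mm above this point. Fully home (shoulder on the strip) this point is 13 mm above the mouth; either way round fits.
- relay_white_mid (a point): Centre of the white plug-in relay (may be absent), half-way up its 66 mm. It stands upright: black foot 44 x 34 x 20 mm (x, y, z), end slightly tapered, under a white body 52 x 42 x 46 mm with a shoulder. 0.1 to 0.2 kg. Grip across the 42 mm y width, 10 to 20 mm above this point. Fully home (shoulder on the strip) this point is 13 mm above the mouth; either way round fits.
- mug: A bystander to leave alone: blue mug, 80 mm across, 85 mm high; origin at its underside's centre.
- jar: A bystander to leave alone: amber jar, 70 mm across, 75 mm high; origin at its underside's centre.
- soap: A bystander to leave alone: yellow bar of soap 85 x 55 x 28 mm; origin at its underside's centre.
- bowl: A bystander to leave alone: metal bowl, 150 mm across, 60 mm high; origin at its underside's centre.
- brush: A bystander to leave alone: brush about 200 mm long, lying; origin at its underside's centre.
- screwdriver: A bystander to leave alone: screwdriver about 200 mm long, lying; origin at its underside's centre.
- grater: A bystander to leave alone: box grater 75 x 100 x 200 mm with a handle to 231 mm; origin at its underside's centre.
Not all that is in view belongs to the job. Of the things that look like the part that bears relay_white_mid, the smallest one is meant.

How it is judged:
On the way, in this order (a step that is already met when the one before it is completed fails the run):
1. the jam nut is loosened (past 0.85 rad) while the adjuster screw still stands where it was (value of joint jam_nut above 0.85 rad and distance of pointer_tip from where it was at the start of the episode below 0.008 m), for 0.2 s.
2. with the nut loose, the pointer is turned to within 5 mm of the green mark (value of joint jam_nut above 0.85 rad and horizontal distance between pointer_tip and mark_tab below 0.005 m), for 0.2 s.
3. the jam nut is tight again (below 0.15 rad) with the pointer still on the mark (value of joint jam_nut below 0.15 rad and horizontal distance between pointer_tip and mark_tab below 0.005 m), for 0.2 s.
At the end, for the whole second after the job is handed in: The jam nut is tight (below 0.15 rad), the pointer's tip is within 5 mm (seen from above) of the green mark, and every relay present is upright within 0.08 rad in the socket of its own colour: within 4 mm of its centre and seated to within 2.5 mm of fully home (all of step 3 and horizontal distance between relay_red_mid and socket_red below 0.004 m and z of relay_red_mid in the frame of socket_red below 0.0155 m and angle between each of relay_red_mid, relay_yellow_mid, relay_blue_mid, relay_white_mid's own z axis and vertical below 0.08 rad and horizontal distance between relay_yellow_mid and socket_yellow below 0.004 m and z of relay_yellow_mid in the frame of socket_yellow below 0.0155 m and horizontal distance between relay_blue_mid and socket_blue below 0.004 m and z of relay_blue_mid in the frame of socket_blue below 0.0155 m and horizontal distance between relay_white_mid and socket_white below 0.004 m and z of relay_white_mid in the frame of socket_white below 0.0155 m); the robot touches nothing.
It fails at once if one of the other things (kitchenware, brush, soap, screwdriver) is disturbed (moved more than 40 mm) (distance of any of mug, jar, soap, bowl, brush, screwdriver, grater from where it was at the start of the episode above 0.04 m).
Of relay_red, relay_yellow, relay_blue, relay_white only 3 to 4 are there at a start; the rules pass over those that are not, and their reading is None.
At some moment in a run one of relay_red, relay_yellow, relay_blue, relay_white may be knocked a few centimetres aside while the robot is not near it.
It also fails if it takes over 210 s, if anything falls off the work surface, if the arm or the gripper's body presses on something with over 40 N, if the wrist force passes 120 N, or if a joint passes its speed limit or range.

ROBOT

A 7-joint arm with a two-finger parallel gripper is mounted at the origin on the work surface. World frame = base frame: x ahead of the robot, y to its left, z up, the work surface at z = 0. Lengths are in m, angles in rad, forces in N, time in s.
With the tool pointing down it reaches from about 0.425 to 0.925 m from the base axis. Payload 6.8 kg.
Tool frame: the origin (TCP) lies at the very end of the fingers, on their centre line; the grasp point (between the pads) lies r.grip_depth behind it (r.grip_depth is the distance from the TCP to the grasp point, in m); z points along the fingers, x is the direction in which the jaws open and shut, and the axes are right-handed (so a half turn about z gives the same grasp; the last joint's range is limited). The gripper opens to 85 mm and grips with 20 to 120 N. Pads are 22 mm wide; open, the fingers measure 114 mm over their backs; the gripper's body (76 mm by 85 mm) begins 54 mm behind the grasp point. The pads swing forward as they close: fully open they stand 13 mm farther back than shut.
Start: joints at [-1.292, 0.477, 0.022, 1.555, -0.011, 1.109, -0.083], TCP at [0.255, 0.625, 0.194] pointing down, gripper open.
Joint ranges: [-2.96, 2.96], [-0.34, 2.1], [-1.41, 1.46], [0.24, 2.44], [-1.37, 4.51], [0.17, 1.92], [-2.96, 2.96]. Speed limits (rad/s): [2.39, 2.39, 3.14, 3.14, 3.14, 3.14, 3.14].

INTERFACE

Orientations are given as a rotation vector (axis times angle).
In Python, from bench import readout, grab_frame, workorder, r gives the robot as it stands.
- The arm moves only by the shell command python3 -m handwheel 'ROWS' [FORCE]. ROWS is text: rows parted by semicolons, each of 7 numbers parted by spaces: the shift along the tool's x, y, z in mm, then the turn, a rotation vector about the tool's x, y, z in degrees, then the finger opening in mm, from 0 to 85.4. A call has 1 to 12 rows; each row is the pose to reach, as a shift and turn from the pose commanded when the call began, along the tool's axes at that moment; what a row does not reach only later rows make up. A row lasts 1/8 s, in which the tool goes at most 62.5 mm and 10.7 degrees, less where a joint would pass 70% of its speed; a pose out of reach is approached as far as the arm can. A call with a gripper value outside its range is refused whole. The fingers move at their own pace and stop on an object; FORCE is the grip in N (left out, the last holds). Time passes only in rows, so rows that repeat a pose let the fingers close. It gives the time, the measured TCP pose, the force and the opening at its end, in the units of the state.
- readout.get_obs(): the state, without advancing time (a new reading comes with each control period).
- grab_frame(name): name is "scene" or "top" or "wrist"; returns a dict with "pixels" (400x640x3 uint8, red, green, blue), "fx", "fy", "cx", "cy" (pixels), "rvec" (rotation vector, rad) and "tvec" (3), from world to camera coordinates, as OpenCV has them. Camera axes: x right, y down, z forward; pixel columns grow to the right and rows downward; lengths in m; the calibration is good to about 2 mm. The wrist camera is an equidistant fisheye: a pixel r from the principal point sees the ray r / f radians off the axis. A picture is of the moment at which its call begins. There is no depth.
- workorder.hand_in(): hands the job in, once; it reports no verdict.
The state is a dict: "clock": time; "joints": joint angles; "qvel": joint speeds; "tau": joint torques, N m; "tcp_pos": TCP position; "orientation": TCP orientation; "contact_force": force on the tool from outside, world axes, zero at the start; "moment": the same for the moment, N m; "grip_width": finger opening in m.
Only numpy, scipy, OpenCV 4.12 (cv2) and the standard library are available. Lean on these libraries where they do the work, as an engineer would, in place of code of your own. Each camera call takes 0.05 s, during which the arm holds its last target.

## Working session

There is one attempt and no reset: what is moved stays moved. The work goes in short steps, Python scripts to look and compute and a shell command to move; the robot and the scene stay as the last step left them, time stands still between calls to the robot, and variables do not carry over. Pictures are saved under pics/ and viewed, and the job is handed in when it is done.

```bash
ls; mkdir -p pics; python3 - <<'E'
from bench import readout, grab_frame, workorder, r
import cv2
print(readout.get_obs(), r.grip_depth)
for n in ["scene","top","wrist"]:
    f=grab_frame(n); cv2.imwrite(f"pics/{n}0.png",f["pixels"][:,:,::-1]); print(n,{k:f[k] for k in f if k!="pixels"})
E
```

```text
pics
{'clock': 0.0, 'joints': array([-1.29209776,  0.47779527,  0.02235621,  1.55645124, -0.01147626,
        1.10932041, -0.08308949]), 'qvel': array([-7.02464053e-04,  8.53358229e-04, -6.40082543e-04, -1.73073938e-03,
        4.13090615e-04,  6.84580658e-06, -9.40744073e-04]), 'tau': array([-4.34824406e-04, -5.96441281e+01,  1.60762802e+00, -2.81194550e+01,
        1.24472310e-02,  9.34324897e-03, -5.41729168e-07]), 'tcp_pos': array([0.25441186, 0.62450039, 0.19332945]), 'orientation': array([ 2.60598724e+00,  1.75246101e+00, -2.24990229e-03]), 'contact_force': array([ 1.07515019, -0.01115508, -0.07132396]), 'moment': array([-0.0575565 ,  0.0025066 , -0.01049154]), 'grip_width': 0.08521977983138809} 0.0187
scene {'fx': 392.10023515660095, 'fy': 392.10023515660095, 'cx': 328.462813098874, 'cy': 196.28778913954517, 'rvec': array([ 0.7973768 ,  2.59817158, -1.04367445]), 'tvec': array([ 0.4951799 , -0.15941202,  1.36099983])}
top {'fx': 423.0872093278612, 'fy': 423.0872093278612, 'cx': 316.9288652635083, 'cy': 202.24434995305384, 'rvec': array([ 2.16045232, -2.1552803 ,  0.11956064]), 'tvec': array([-0.01327609,  0.58826267,  1.359039  ])}
wrist {'fx': 309.70691628693146, 'fy': 309.70691628693146, 'cx': 318.0947248281181, 'cy': 202.4856600002366, 'rvec': array([-2.39308626, -1.61021475, -0.23622648]), 'tvec': array([-0.67314124, -0.0379108 ,  0.38043106])}
```

View pics/scene0.png

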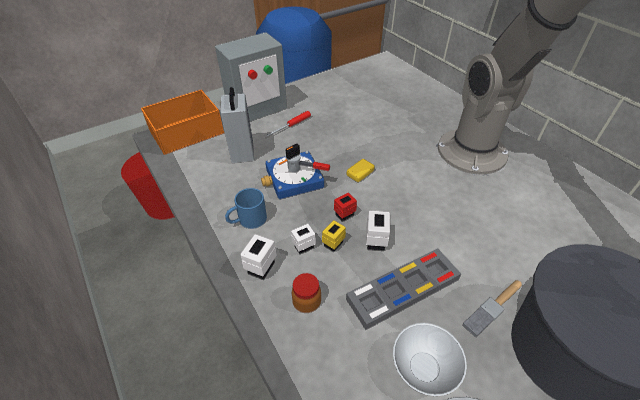

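View pics/top0.png

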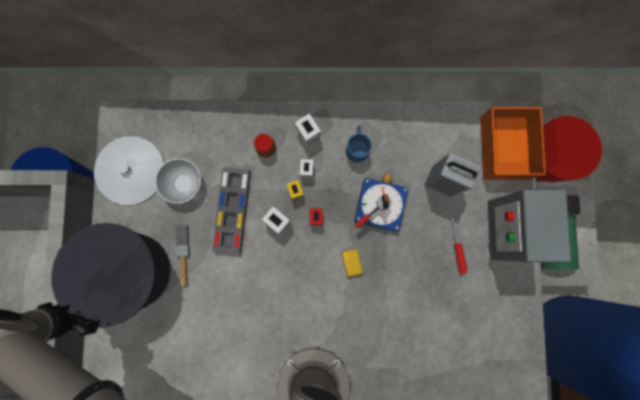

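View pics/wrist0.png

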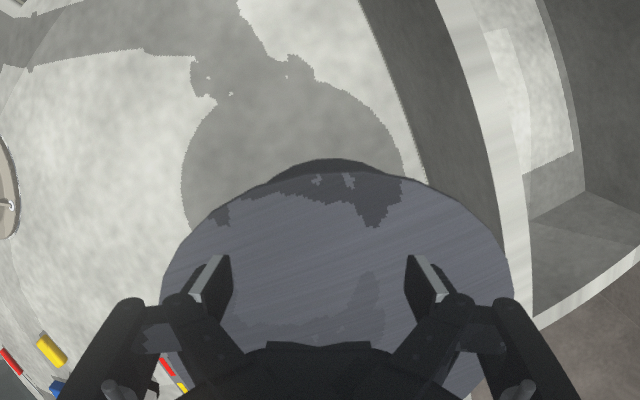

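Top view: three relays present (red (316,215), yellow (295,188), small white (307,168)); bigger whites at (308,127) and (276,220) are decoys; no blue relay visible. The wrist view shows the pot lid below the gripper.

```bash
cat > h.py <<'E'
import numpy as np, cv2
from scipy.spatial.transform import Rotation as R
from bench import readout, grab_frame, workorder, r
def save(name,fr,crop=None,k=1):
    im=fr["pixels"][:,:,::-1]
    if crop: x0,y0,x1,y1=crop; im=im[y0:y1,x0:x1]
    if k!=1: im=cv2.resize(im,None,fx=k,fy=k,interpolation=cv2.INTER_CUBIC)
    cv2.imwrite(f"pics/{name}.png",im)
def ray(fr,u,v,fish=False):
    x=(u-fr["cx"])/fr["fx"]; y=(v-fr["cy"])/fr["fy"]
    if fish:
        t=np.hypot(x,y); s=np.sin(t)/t if t>1e-9 else 1; d=np.array([x*s,y*s,np.cos(t)])
    else: d=np.array([x,y,1.])
    Rm=R.from_rotvec(fr["rvec"]).as_matrix()
    return -Rm.T@fr["tvec"], Rm.T@d
def onz(fr,u,v,z,fish=False):
    c,d=ray(fr,u,v,fish); return c+d*(z-c[2])/d[2]
def proj(fr,p,fish=False):
    q=R.from_rotvec(fr["rvec"]).as_matrix()@np.asarray(p)+fr["tvec"]
    if not fish: return np.array([fr["cx"]+fr["fx"]*q[0]/q[2],fr["cy"]+fr["fy"]*q[1]/q[2]])
    t=np.arctan2(np.hypot(q[0],q[1]),q[2]); n=np.hypot(q[0],q[1])
    return np.array([fr["cx"]+fr["fx"]*t*q[0]/n,fr["cy"]+fr["fy"]*t*q[1]/n])
def tool():
    o=readout.get_obs(); return o["tcp_pos"],R.from_rotvec(o["orientation"]).as_matrix(),o
E
python3 - <<'E'
from h import *
f=grab_frame("top"); save("t1",f,(200,100,420,280),3.6); 
g=grab_frame("scene"); save("s1",g,(220,130,480,330),3)
p,M,o=tool(); w=grab_frame("wrist")
Rc=R.from_rotvec(w["rvec"]).as_matrix(); c=-Rc.T@w["tvec"]
print("tool axes",M.round(3).tolist()); print("cam in tool",(M.T@(c-p)).round(3),(M.T@Rc.T).round(3))
c,d=ray(f,320,200); print("topcam",c)
E
```

```text
tool axes [[0.377, 0.926, -0.0], [0.926, -0.377, -0.001], [-0.001, 0.0, -1.0]]
cam in tool [-0.    -0.075 -0.179] [[ 1.     0.001 -0.002]
 [-0.     0.956  0.292]
 [ 0.002 -0.292  0.956]]
topcam [ 0.42525    -0.02122492  1.41842454]
```

View pics/t1.png

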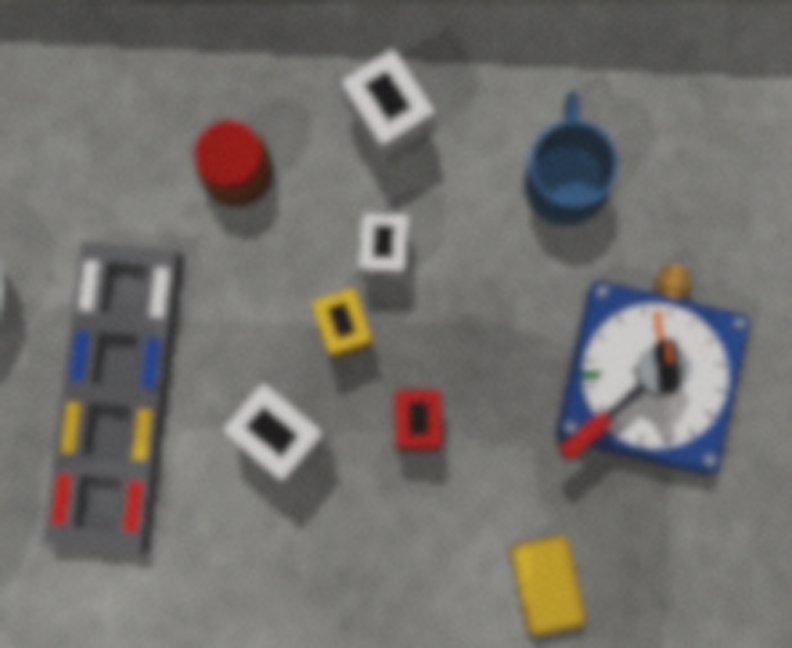

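View pics/s1.png

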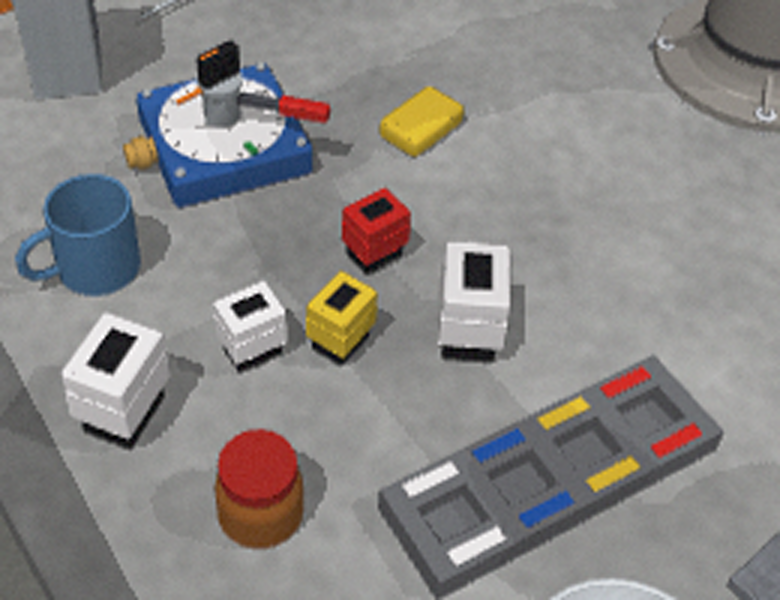

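Crops read (t1 px): regulator top corners ~(595,283),(748,318),(712,472),(562,437); relay tops red (419,419), yellow (342,321), white (383,242); socket pads at left. Measuring these.

```bash
cat > m.py <<'E'
from h import *
f=grab_frame("top")
T=lambda u,v,z: onz(f,200+u/3.6,100+v/3.6,z)
print("reg corners",[T(*a,.04)[:2].round(3).tolist() for a in [(595,283),(748,318),(712,472),(562,437)]])
c=np.mean([T(*a,.04) for a in [(595,283),(748,318),(712,472),(562,437)]],0);print("c",c.round(4))
print("stub",T(675,268,.02).round(3),"tip",T(657,318,.091).round(4),"mark",T(590,375,.046).round(4))
a=T(570,452,.074);b=T(605,424,.074);print("grip ends",a.round(4),b.round(4))
for n,p in dict(red=(419,419),yel=(342,321),wh=(383,242)).items(): print(n,T(*p,.066).round(4))
P=dict(w=((90,286),(160,291)),b=((79,356),(151,362)),y=((70,427),(143,434)),r=((62,499),(134,506)))
m={}
for n,(a,b) in P.items():
    a=T(*a,.03);b=T(*b,.03); m[n]=(a+b)/2; print(n,m[n].round(4),np.linalg.norm(b-a).round(4))
d=m['w']-m['r'];print(np.linalg.norm(d)/3,np.degrees(np.arctan2(d[1],d[0])))
E
python3 m.py
```

```text
reg corners [[0.666, -0.171], [0.634, -0.311], [0.494, -0.275], [0.525, -0.14]]
c [ 0.5799 -0.2242  0.04  ]
stub [ 0.684 -0.248  0.02 ] tip [ 0.6264 -0.2199  0.091 ] mark [ 0.5809 -0.1652  0.046 ]
grip ends [ 0.5093 -0.1439  0.074 ] [ 0.5342 -0.175   0.074 ]
red [ 0.5389 -0.0105  0.066 ]
yel [0.627  0.0589 0.066 ]
wh [0.6992 0.0225 0.066 ]
w [0.6624 0.2621 0.03  ] 0.0651
b [0.5967 0.2696 0.03  ] 0.0667
y [0.5308 0.2756 0.03  ] 0.0673
r [0.4651 0.2816 0.03  ] 0.0661
0.06607769089179338 -5.66218662119033
```

Measurements consistent: pad spacing 66.1 mm, handle radius 87 mm at 132° (expected 130°), regulator x axis ≈ −13°. Plan moves with a helper that prints needed shift/turn.

```bash
cat >> h.py <<'E'
def plan(x,y,z,az):
    p,M,o=tool(); D=np.array([x,y,z])-p
    a=np.degrees(np.arctan2(M[1,0],M[0,0])); d=(az-a+180)%360-180
    t=M.T@D
    tilt=np.degrees(np.arccos(-M[2,2]))
    print("shift mm",(t*1000).round(1),"turn z deg",round(-d,1),"| now",p.round(4),"az",round(a,1),"tilt",round(tilt,2),"F",o["contact_force"].round(1),"w",round(o["grip_width"]*1000,1),"t",round(o["clock"],2),"j",o["joints"].round(2))
E
python3 -m handwheel '0 0 -60 0 0 0 85; 0 0 -110 0 0 0 85; 0 0 -110 0 0 0 85'
python3 - <<'E'
from h import *
plan(.5218,-.1595,.26,40)
E
```

```text
clock: 0.72
tcp_pos: [0.2556, 0.6275, 0.3098]
orientation: [-2.602, -1.749, -0.012]
contact_force: [0.5, 0.6, -0.5]
grip_width: 0.085
shift mm [-628.7  543.6   43.6] turn z deg 27.8 | now [0.2556 0.6275 0.3098] az 67.8 tilt 0.53 F [ 0.5  0.6 -0.5] w 85.0 t 0.72 j [-1.3   0.4   0.03  1.41 -0.01  1.32 -0.08]
```

```bash

python3 -m handwheel '-260 340 20 0 0 12 85;-260 340 20 0 0 12 85;-260 340 20 0 0 12 85;-260 340 20 0 0 12 85;-260 340 20 0 0 12 85;-260 340 20 0 0 12 85;-260 340 20 0 0 12 85;-629 544 44 0 0 28 85;-629 544 44 0 0 28 85;-629 544 44 0 0 28 85;-629 544 44 0 0 28 85;-629 544 44 0 0 28 85'
python3 - <<'E'
from h import *
plan(.5218,-.1595,.26,40)
E
```

```text
clock: 2.22
tcp_pos: [0.5077, -0.0556, 0.2659]
orientation: [-2.953, -1.071, 0.0]
contact_force: [1.2, -0.8, -0.6]
grip_width: 0.085
shift mm [-55.8  88.8   5.9] turn z deg -0.1 | now [ 0.5077 -0.0556  0.2659] az 39.9 tilt 0.02 F [ 1.2 -0.8 -0.6] w 85.0 t 2.23 j [-0.48  0.14  0.53  1.88 -0.08  1.14  0.77]
```

```bash

python3 -m handwheel '-56 89 6 0 0 0 85;-56 89 6 0 0 0 85;-56 89 6 0 0 0 85;-56 89 6 0 0 0 85'
python3 - <<'E'
from h import *
plan(.5218,-.1595,.26,40)
save("w1",grab_frame("wrist")); f=grab_frame("top"); save("t2",f,(200,100,420,280),3.6)
E
```

```text
clock: 2.72
tcp_pos: [0.5219, -0.157, 0.2598]
orientation: [-2.952, -1.071, 0.001]
contact_force: [0.3, -0.3, -0.7]
grip_width: 0.0849
shift mm [-1.7  1.8 -0.2] turn z deg -0.1 | now [ 0.5219 -0.157   0.2598] az 39.9 tilt 0.08 F [ 0.3 -0.3 -0.7] w 84.9 t 2.73 j [-0.32  0.22  0.6   1.82 -0.14  1.15  1.02]
```

View pics/w1.png

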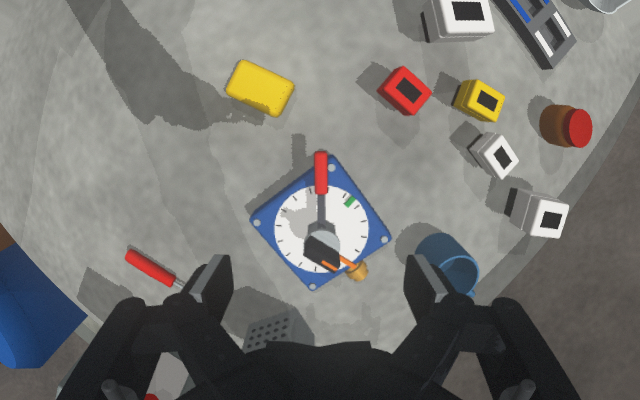

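```bash

python3 - <<'E'
from h import *
w=grab_frame("wrist"); save("w1c",w,(230,130,410,300),4)
import pickle; w=dict(w); pickle.dump({k:w[k] for k in w if k!="pixels"},open("w1.pkl","wb"))
E
```

```text
(no output)
```

View pics/w1c.png

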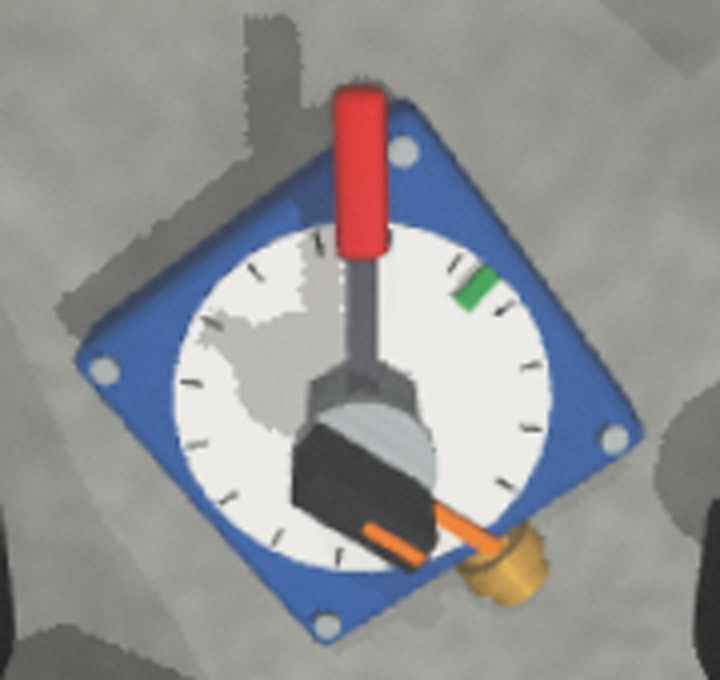

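```bash

python3 - <<'E'
from h import *
import pickle; w=pickle.load(open("w1.pkl","rb"))
W=lambda u,v,z: onz(w,230+u/4-.4,130+v/4-.4,z,True)
B=[W(*a,.041) for a in [(403,152),(105,370),(327,627),(614,438)]]
c=np.mean(B,0); print("c bolts",c.round(4),"dial",W(362,397,.043).round(4))
e=[B[i]-B[(i+1)%4] for i in range(4)]; print([(np.degrees(np.arctan2(v[1],v[0])).round(1),np.linalg.norm(v).round(4)) for v in e])
for n,a in dict(tip=(500,550,.092),mark=(477,287,.048),h_out=(360,92,.083),h_in=(361,258,.074),stub=(505,567,.02),knob=(366,498,.13)).items():
    q=W(*a)-c; print(n,(q+c).round(4),"r",np.hypot(q[0],q[1]).round(4),"az",np.degrees(np.arctan2(q[1],q[0])).round(1))
E
```

```text
c bolts [ 0.5807 -0.2232  0.041 ] dial [ 0.5777 -0.2198  0.043 ]
[(np.float64(76.6), np.float64(0.128)), (np.float64(166.5), np.float64(0.1288)), (np.float64(-102.9), np.float64(0.1288)), (np.float64(-13.2), np.float64(0.1276))]
tip [ 0.6329 -0.2171  0.092 ] r 0.0525 az 6.6
mark [ 0.5804 -0.1639  0.048 ] r 0.0593 az 90.3
h_out [ 0.506  -0.1357  0.083 ] r 0.115 az 130.5
h_in [ 0.5399 -0.1756  0.074 ] r 0.0627 az 130.6
stub [ 0.6726 -0.2459  0.02  ] r 0.0946 az -13.9
knob [ 0.5754 -0.2158  0.13  ] r 0.0091 az 126.1
```

Regulator centre (0.5807, −0.2232), x axis −13.2°; handle az 130.5°, radii 63/115 mm exact as specified; tip az 6.6°, mark az ~90°. Descend on the handle.

```bash

python3 - <<'E'
from h import *
plan(.521,-.1532,.056,40.5)
E
```

```text
shift mm [  0.9  -3.  204.3] turn z deg -0.5 | now [ 0.5223 -0.1562  0.2603] az 40.0 tilt 0.04 F [-0.7  0.3  0.3] w 85.0 t 2.88 j [-0.32  0.22  0.6   1.82 -0.14  1.15  1.02]
```

```bash

python3 -m handwheel '1 -3 50 0 0 0 50;1 -3 100 0 0 0 50;1 -3 150 0 0 0 50;1 -3 180 0 0 0 50;1 -3 195 0 0 0 50;1 -3 204 0 0 0 50;1 -3 204 0 0 0 50;1 -3 204 0 0 0 50'
python3 - <<'E'
from h import *
plan(.521,-.1532,.056,40.5)
save("w2",grab_frame("wrist"))
E
```

```text
clock: 3.88
tcp_pos: [0.522, -0.1551, 0.0576]
orientation: [2.953, 1.07, 0.003]
contact_force: [-0.3, -0.8, -0.3]
grip_width: 0.0502
shift mm [ 0.5 -2.1  1.6] turn z deg -0.7 | now [ 0.522  -0.1551  0.0576] az 39.8 tilt 0.11 F [-0.3 -0.8 -0.3] w 50.2 t 3.88 j [-0.21  0.48  0.49  2.01 -0.34  0.73  1.18]
```

View pics/w2.png

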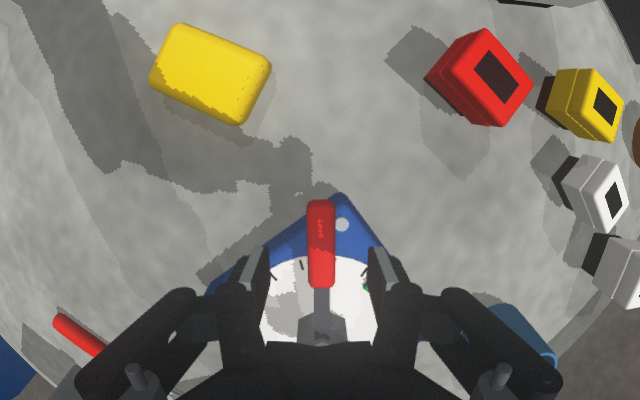

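Red handle sits centred between the fingers (x≈320). Close on it.

```bash

python3 -m handwheel '0 0 1 0 0 0 12;0 0 1 0 0 0 12;0 0 1 0 0 0 12;0 0 1 0 0 0 12;0 0 1 0 0 0 12;0 0 1 0 0 0 12' 40
python3 - <<'E'
from h import *
p,M,o=tool()
plan(*p,39.8)
# arc rows: rotate about c by th, relative to measured pose
c=np.array([.5807,-.2232]); v=p[:2]-c; print("r",np.hypot(*v),np.degrees(np.arctan2(v[1],v[0])))
for th in range(7,78,7):
    t=np.radians(th); Q=np.array([[np.cos(t),-np.sin(t)],[np.sin(t),np.cos(t)]])
    D=Q@v+c-p[:2]; s=M.T@np.r_[D,0]*1000; print(th,s.round(1))
E
```

```text
clock: 4.68
tcp_pos: [0.5211, -0.155, 0.0555]
orientation: [-2.954, -1.07, -0.0]
contact_force: [0.0, 0.1, -0.7]
grip_width: 0.0121
shift mm [0. 0. 0.] turn z deg 0.0 | now [ 0.5211 -0.155   0.0555] az 39.8 tilt 0.0 F [ 0.   0.1 -0.7] w 12.1 t 4.67 j [-0.21  0.48  0.49  2.01 -0.34  0.72  1.19]
r 0.09057246877553259 131.161857117586
7 [-11.    0.9  -0. ]
14 [-21.8   3.2  -0. ]
21 [-32.3   6.8  -0. ]
28 [-42.3  11.6  -0. ]
35 [-51.6  17.6  -0. ]
42 [-60.   24.7  -0. ]
49 [-67.6  32.7  -0. ]
56 [-74.1  41.7  -0. ]
63 [-79.5  51.3  -0. ]
70 [-83.7  61.6  -0. ]
77 [-86.6  72.2  -0. ]
```

Opening 12.1 mm equals the command, while the grip should be 16 mm wide: check.

```bash

python3 - <<'E'
from h import *
save("w3",grab_frame("wrist"),(200,180,440,360),3)
E
```

```text
(no output)
```

View pics/w3.png

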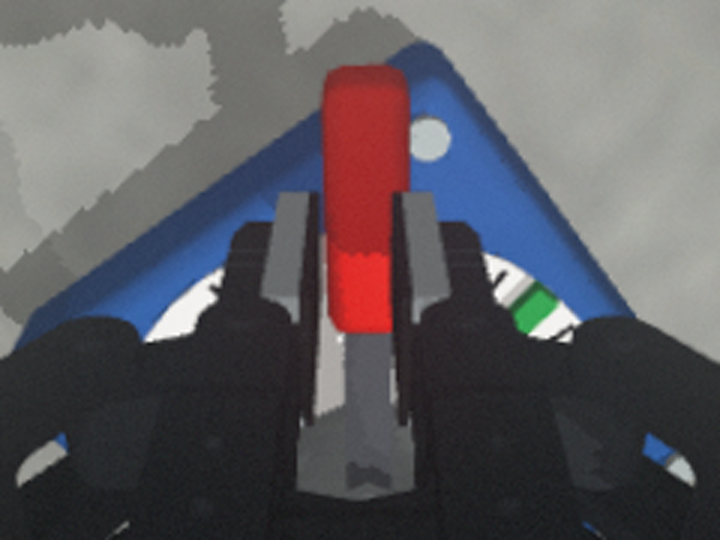

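Fingers straddle the handle; squeeze further to be sure.

```bash

python3 -m handwheel '0 0 0 0 0 0 4;0 0 0 0 0 0 4;0 0 0 0 0 0 4;0 0 0 0 0 0 4' 40
python3 - <<'E'
from h import *
save("w4",grab_frame("wrist"),(200,180,440,360),3)
E
```

```text
clock: 5.22
tcp_pos: [0.5211, -0.155, 0.0555]
orientation: [-2.954, -1.07, 0.0]
contact_force: [0.7, -0.1, -0.1]
grip_width: 0.0039
```

View pics/w4.png

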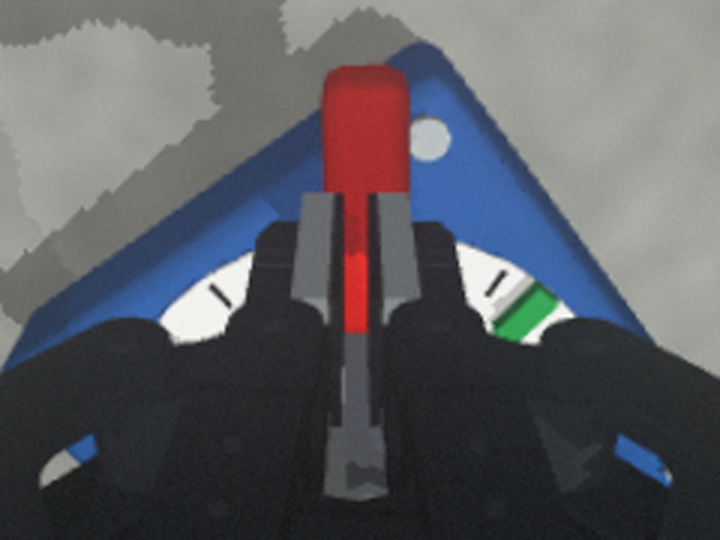

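```bash

python3 - <<'E'
from h import *
p,M,o=tool(); w=grab_frame("wrist")
print(p, proj(w,p,True), proj(w,p+M@np.array([0,0,-.0187]),True), proj(w,p+M@np.array([0,0,-.04]),True))
Rc=R.from_rotvec(w["rvec"]).as_matrix(); c=-Rc.T@w["tvec"]
print((M.T@(c-p)).round(4))
cc=np.array([.5807,-.2232]);u=np.array([np.cos(np.radians(130.5)),np.sin(np.radians(130.5))])
for rr in (.063,.115):
  for z in (.065,.083): print(rr,z,proj(w,np.r_[cc+u*rr,z],True))
for n in ("scene",): 
  g=grab_frame(n); save("s2",g,(240,110,380,220),5); print(proj(g,p))
  for rr in (.063,.115):
    for z in (.065,.083): print(rr,z,proj(g,np.r_[cc+u*rr,z]))
  print("reg",[proj(g,np.r_[cc,z]) for z in (.04,.13)])
E
```

```text
[ 0.52109116 -0.15496532  0.05554336] [319.24264686 232.78850717] [319.28624994 245.38220933] [319.34536183 263.01545746]
[-0.0003 -0.0747 -0.1792]
0.063 0.065 [321.29796174 278.42791329]
0.063 0.083 [321.51561088 294.15851743]
0.115 0.065 [320.59496372 199.67806844]
0.115 0.083 [320.79152503 209.58902842]
[321.32226107 169.56070112]
0.063 0.065 [312.54177142 165.82738328]
0.063 0.083 [312.427022   161.36639461]
0.115 0.065 [328.95413622 168.93213061]
0.115 0.083 [329.01915834 164.47094793]
reg [array([293.42757729, 168.16664203]), array([291.77812958, 145.5539658 ])]
```

View pics/s2.png

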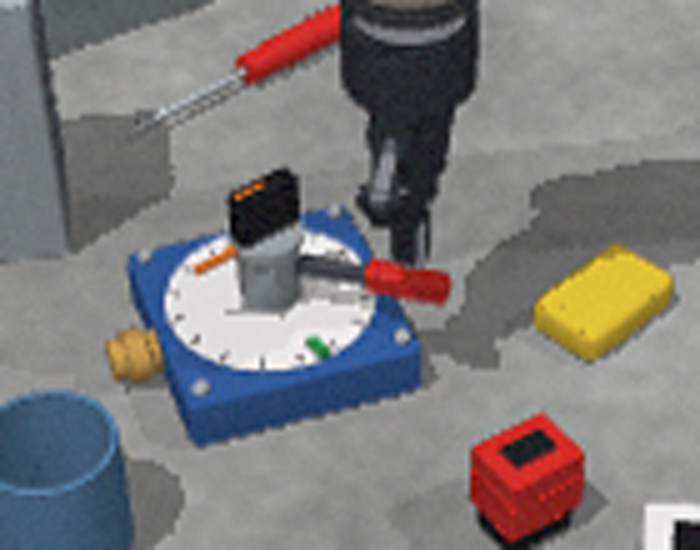

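```bash

python3 - <<'E'
from h import *
p,M,o=tool(); w=grab_frame("wrist")
for y in (-.011,.011):
  for z in (0,-.01,-.02,-.03,-.04,-.05): print(y,z,((proj(w,p+M@np.array([0.0,y,z]),True)-[200,180])*3).round(0))
g=grab_frame("scene")
for y in (-.011,.011):
  for z in (0,-.02,-.03): print(y,z,((proj(g,p+M@np.array([0.0,y,z]))-[240,110])*5).round(0))
save("t3",grab_frame("top"),(340,150,440,250),6)
save("s3",g,(280,110,360,190),9)
E
```

```text
-0.011 0 [357. 109.]
-0.011 -0.01 [358. 126.]
-0.011 -0.02 [358. 145.]
-0.011 -0.03 [358. 166.]
-0.011 -0.04 [358. 190.]
-0.011 -0.05 [358. 217.]
0.011 0 [357. 206.]
0.011 -0.01 [357. 227.]
0.011 -0.02 [357. 250.]
0.011 -0.03 [357. 276.]
0.011 -0.04 [358. 304.]
0.011 -0.05 [358. 335.]
-0.011 0 [424. 301.]
-0.011 -0.02 [424. 277.]
-0.011 -0.03 [424. 264.]
0.011 0 [389. 294.]
0.011 -0.02 [389. 270.]
0.011 -0.03 [389. 257.]
```

View pics/s3.png

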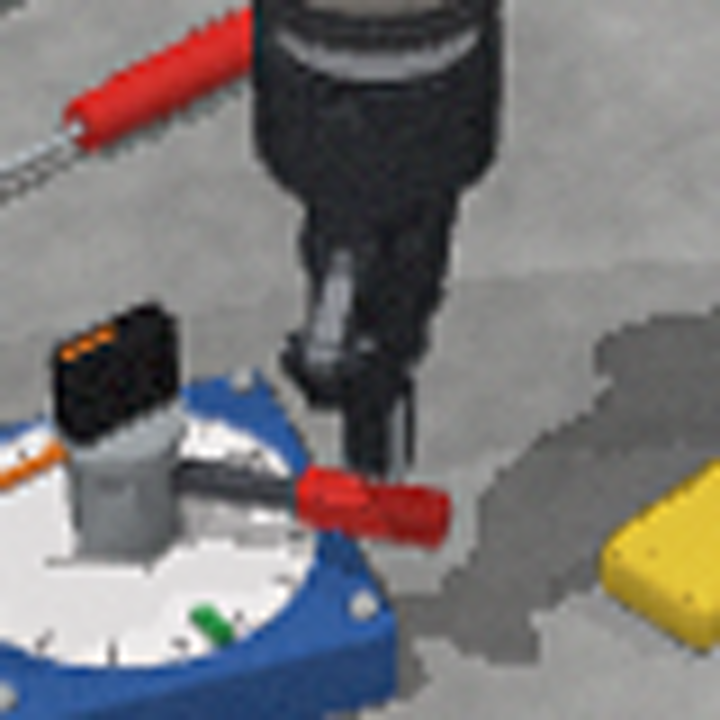

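View pics/t3.png

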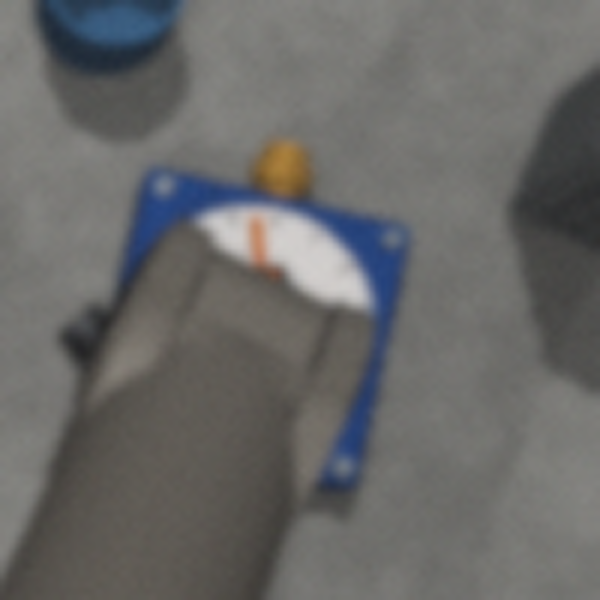

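The fingers closed over the handle, not around it: the tips look ~30 mm higher than the reported TCP. Probe gently downward to find where they touch the handle top (83 mm).

```bash

python3 -m handwheel '0 0 2 0 0 0 4;0 0 2 0 0 0 4'
python3 -m handwheel '0 0 2 0 0 0 4;0 0 2 0 0 0 4'
```

```text
clock: 5.78
tcp_pos: [0.5209, -0.1549, 0.0533]
orientation: [-2.953, -1.07, 0.001]
contact_force: [-0.4, -0.0, 0.7]
grip_width: 0.0038
clock: 6.02
tcp_pos: [0.5209, -0.1549, 0.0513]
orientation: [-2.953, -1.07, 0.001]
contact_force: [0.3, -0.1, -0.2]
grip_width: 0.004
```

```bash

python3 -m handwheel '0 0 2 0 0 0 4;0 0 2 0 0 0 4'
python3 -m handwheel '0 0 2 0 0 0 4;0 0 2 0 0 0 4'
python3 - <<'E'
from h import *
save("w5",grab_frame("wrist"),(200,180,440,360),3)
save("s5",grab_frame("scene"),(280,110,360,190),9)
E
```

```text
clock: 6.28
tcp_pos: [0.5209, -0.155, 0.0494]
orientation: [-2.954, -1.07, 0.0]
contact_force: [0.1, 0.0, 0.1]
grip_width: 0.0039
clock: 6.52
tcp_pos: [0.5209, -0.155, 0.0474]
orientation: [-2.953, -1.07, 0.0]
contact_force: [-1.2, -0.7, -0.6]
grip_width: 0.0041
```

View pics/w5.png

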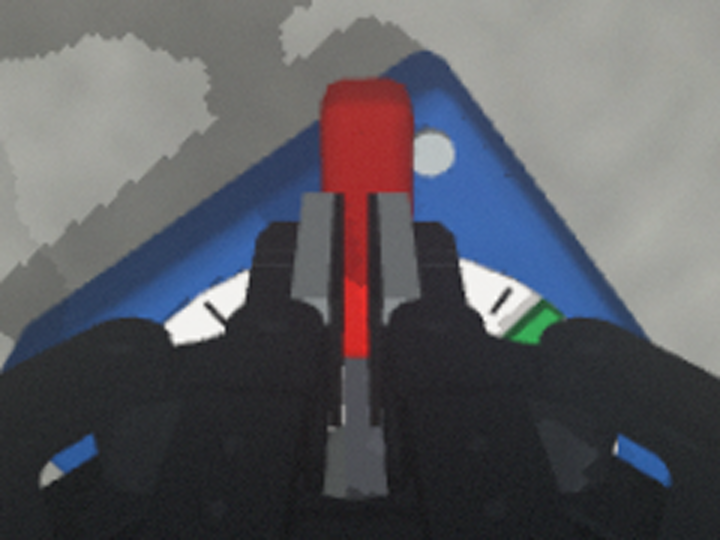

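View pics/s5.png

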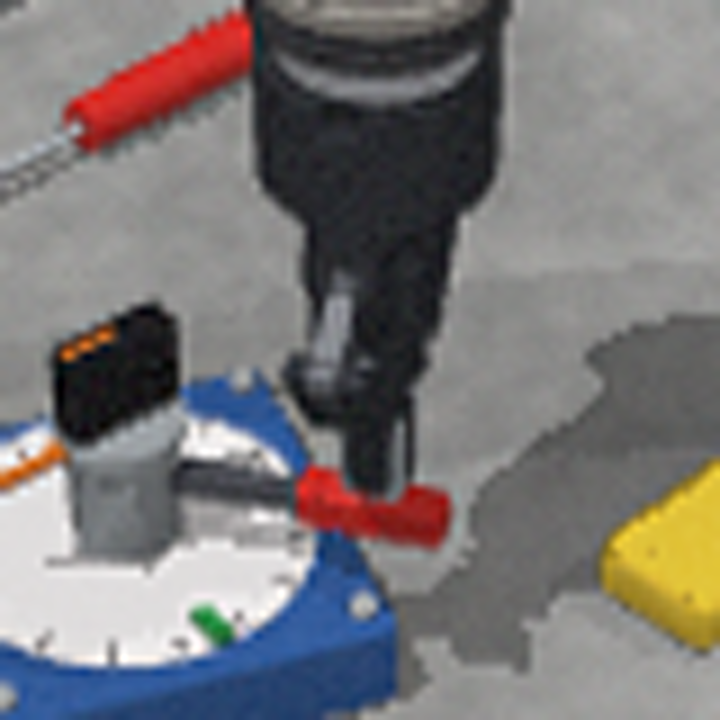

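```bash

python3 -m handwheel '0 0 2 0 0 0 4;0 0 2 0 0 0 4'
python3 -m handwheel '0 0 2 0 0 0 4;0 0 2 0 0 0 4'
python3 - <<'E'
from h import *
print(tool()[2]["contact_force"])
save("w6",grab_frame("wrist"),(200,180,440,360),3)
save("s6",grab_frame("scene"),(280,110,360,190),9)
E
```

```text
clock: 6.88
tcp_pos: [0.5215, -0.1548, 0.0462]
orientation: [-2.953, -1.07, -0.002]
contact_force: [-1.9, 1.4, 7.8]
grip_width: 0.0042
clock: 7.12
tcp_pos: [0.5224, -0.1542, 0.046]
orientation: [-2.952, -1.07, -0.005]
contact_force: [-5.7, 6.3, 27.6]
grip_width: 0.0038
[-5.70089721  6.25031501 27.59112099]
```

View pics/w6.png

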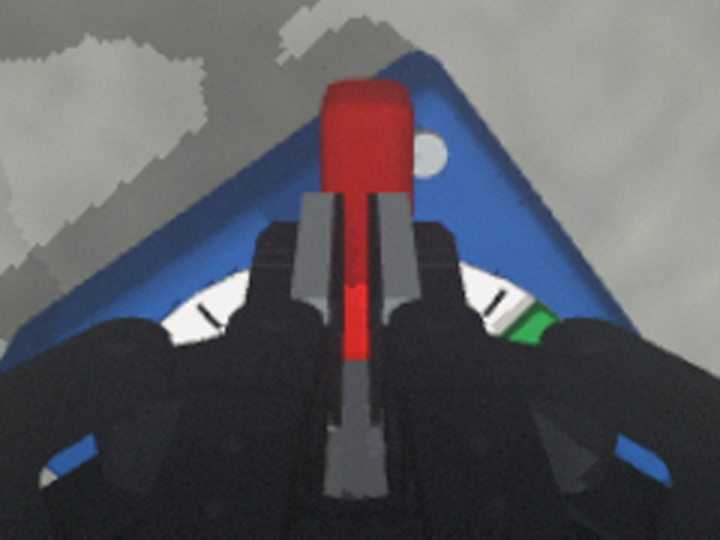

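View pics/s6.png

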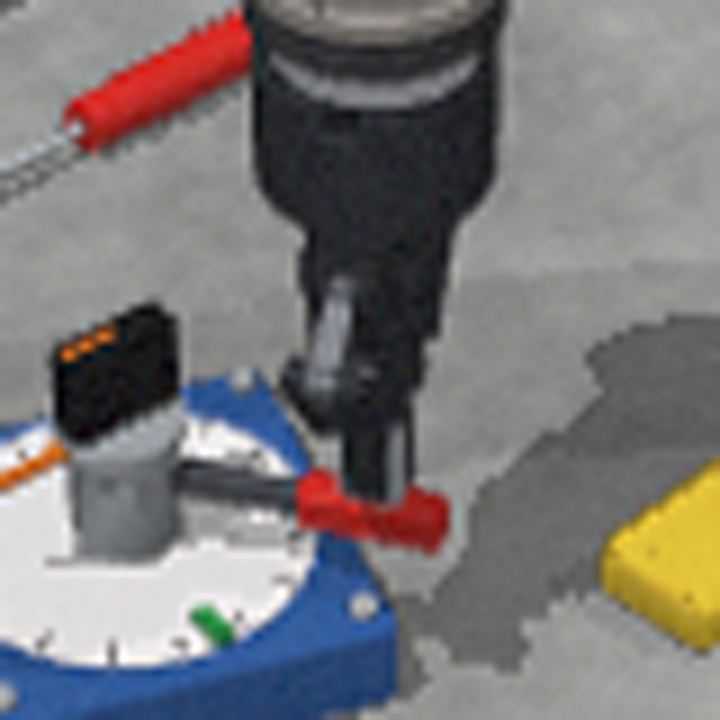

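Contact at reported z ≈ 46.5 mm on an 83 mm-high handle: the fingertips really end ~36.5 mm behind the reported TCP (images agree). I will correct for that from now on. Lift, open, descend, grip.

```bash

python3 -m handwheel '0 0 -20 0 0 0 4;0 0 -20 0 0 0 50;0 0 -20 0 0 0 50;0 0 -20 0 0 0 50;0 0 0 0 0 0 50;0 0 10 0 0 0 50;0 0 18 0 0 0 50;0 0 23 0 0 0 50;0 0 23 0 0 0 50;0 0 23 0 0 0 50'
python3 -m handwheel '0 0 0 0 0 0 5;0 0 0 0 0 0 5;0 0 0 0 0 0 5;0 0 0 0 0 0 5;0 0 0 0 0 0 5;0 0 0 0 0 0 5' 40
python3 - <<'E'
from h import *
save("w7",grab_frame("wrist"),(200,180,440,360),3)
E
```

```text
clock: 8.48
tcp_pos: [0.5214, -0.1551, 0.0209]
orientation: [2.953, 1.07, 0.001]
contact_force: [-0.2, -0.1, -1.0]
grip_width: 0.0501
clock: 9.22
tcp_pos: [0.5221, -0.1543, 0.0209]
orientation: [-2.953, -1.072, -0.002]
contact_force: [2.8, 3.9, 6.3]
grip_width: 0.0158
```

View pics/w7.png

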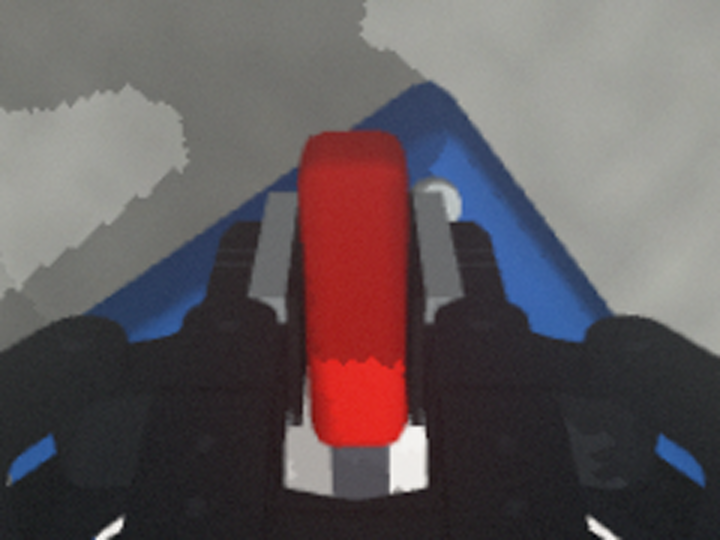

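Handle gripped (15.8 mm). Sweep it 63° counter-clockwise.

```bash

python3 -m handwheel '-11 0.9 0 0 0 -7 5;-21.8 3.2 0 0 0 -14 5;-32.3 6.8 0 0 0 -21 5;-42.3 11.6 0 0 0 -28 5;-51.6 17.6 0 0 0 -35 5;-60 24.7 0 0 0 -42 5;-67.6 32.7 0 0 0 -49 5;-74.1 41.7 0 0 0 -56 5;-79.5 51.3 0 0 0 -63 5;-79.5 51.3 0 0 0 -63 5;-79.5 51.3 0 0 0 -63 5'
python3 - <<'E'
from h import *
p,M,o=tool(); plan(*p,0); v=p[:2]-[.5807,-.2232]; print(np.hypot(*v),np.degrees(np.arctan2(v[1],v[0])))
save("w8",grab_frame("wrist"))
E
```

```text
clock: 10.65
tcp_pos: [0.4939, -0.2447, 0.0209]
orientation: [1.957, 2.456, 0.002]
contact_force: [2.4, 4.3, 5.0]
grip_width: 0.0156
shift mm [0. 0. 0.] turn z deg 102.9 | now [ 0.4939 -0.2447  0.0209] az 102.9 tilt 0.1 F [2.4 4.3 5. ] w 15.6 t 10.65 j [ 0.22  0.51  0.16  2.   -0.13  0.64  2.26]
0.08937905718644684 -166.07620843093147
```

View pics/w8.png

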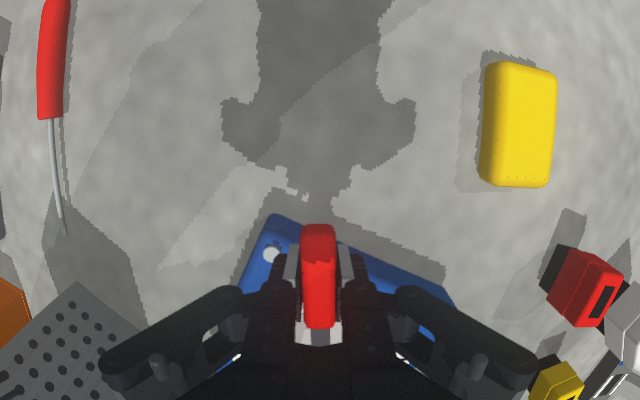

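Handle at −166° (moved 63° ≈ 1.10 rad, loose). Release, lift, go over the knob.

```bash

python3 -m handwheel '0 0 0 0 0 0 45;0 0 0 0 0 0 45;0 0 0 0 0 0 45;0 0 -30 0 0 0 45;0 0 -90 0 0 0 45;0 0 -140 0 0 0 45;0 0 -180 0 0 0 45;0 0 -180 0 0 0 45;0 0 -180 0 0 0 45'
python3 - <<'E'
from h import *
plan(.5807,-.2232,.20,-83.4)
E
```

```text
clock: 11.82
tcp_pos: [0.4922, -0.2452, 0.1998]
orientation: [-1.959, -2.455, 0.001]
contact_force: [-1.0, 0.5, -0.8]
grip_width: 0.0449
shift mm [ 1.8 91.2 -0.3] turn z deg -173.8 | now [ 0.4922 -0.2452  0.1998] az 102.8 tilt 0.07 F [-1.   0.5 -0.8] w 44.9 t 11.82 j [ 0.17  0.27  0.21  1.86 -0.07  1.02  2.21]
```

```bash

python3 -m handwheel '0 45 0 0 0 10 45;0 90 0 0 0 20 45;0 90 0 0 0 30 45;0 90 0 0 0 40 45;0 90 0 0 0 50 45;0 90 0 0 0 60 45;0 90 0 0 0 70 45;0 90 0 0 0 80 45;0 90 0 0 0 90 45;0 90 0 0 0 100 45'
python3 - <<'E'
from h import *
plan(.5807,-.2232,.20,-83.4)
E
```

```text
clock: 13.08
tcp_pos: [0.5794, -0.2251, 0.1984]
orientation: [-3.14, -0.068, 0.006]
contact_force: [-0.2, 0.2, -0.4]
grip_width: 0.0452
shift mm [ 1.4 -1.8 -1.6] turn z deg 85.9 | now [ 0.5794 -0.2251  0.1984] az 2.5 tilt 0.21 F [-0.2  0.2 -0.4] w 45.2 t 13.07 j [-0.14  0.43  0.56  1.71 -0.25  1.08  0.54]
```

```bash

python3 -m handwheel '1 -2 0 0 0 10 45;1 -2 0 0 0 20 45;1 -2 0 0 0 30 45;1 -2 0 0 0 40 45;1 -2 0 0 0 50 45;1 -2 0 0 0 60 45;1 -2 0 0 0 70 45;1 -2 0 0 0 80 45;1 -2 0 0 0 86 45;1 -2 0 0 0 86 45;1 -2 0 0 0 86 45'
python3 - <<'E'
from h import *
plan(.5807,-.2232,.0628,-83.4)
w=grab_frame("wrist");save("w9",w); save("w9c",w,(220,150,420,300),4)
E
```

```text
clock: 14.45
tcp_pos: [0.581, -0.2232, 0.1996]
orientation: [2.351, -2.082, -0.002]
contact_force: [-0.7, -0.0, 0.1]
grip_width: 0.0451
shift mm [0.000e+00 1.000e-01 1.368e+02] turn z deg 0.3 | now [ 0.581  -0.2232  0.1996] az -83.1 tilt 0.1 F [-0.7 -0.   0.1] w 45.1 t 14.45 j [-0.38  0.53  0.92  1.72 -0.46  1.13 -0.76]
```

View pics/w9.png

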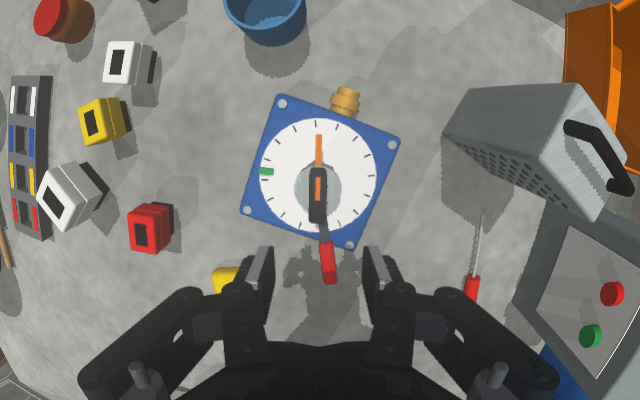

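View pics/w9c.png

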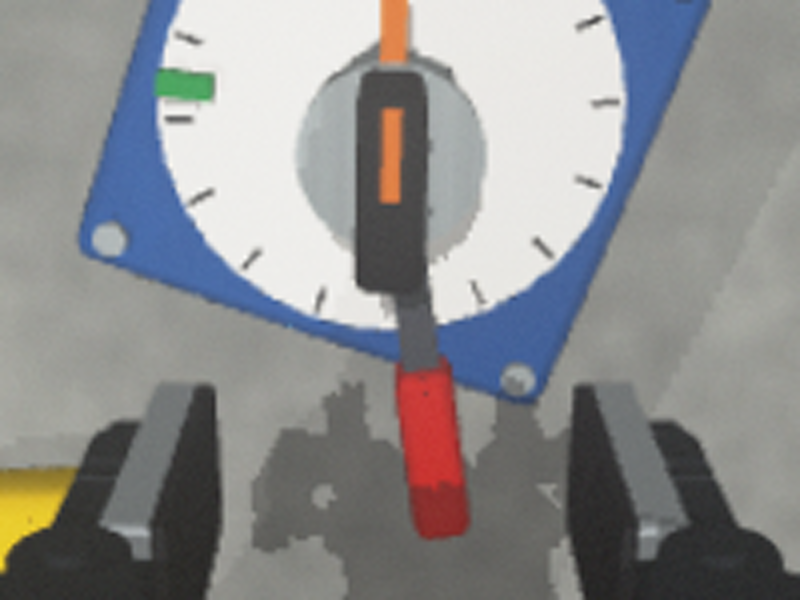

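```bash

python3 - <<'E'
from h import *
w=grab_frame("wrist"); save("w9d",w,(230,80,410,260),4)
W=lambda u,v,z: onz(w,u,v,z,True)
B=[W(*a,.041) for a in [(282,103.5),(392.5,145),(349,245),(247,210)]]
c=np.mean(B,0); print("c",c.round(4))
e=[B[i]-B[(i+1)%4] for i in range(4)]; print([(np.degrees(np.arctan2(v[1],v[0])).round(1),np.linalg.norm(v).round(4)) for v in e])
for n,a in dict(tip=(319,135,.092),mark=(266.2,171.3,.0485),ko=(317.7,167.5,.13),ki=(316.8,222.5,.13),hout=(330,282,.083)).items():
    q=W(*a)-c; print(n,(q+c).round(4),"r",np.hypot(q[0],q[1]).round(4),"az",np.degrees(np.arctan2(q[1],q[0])).round(1))
print(proj(w,[.5807,-.2232,.13],True))
E
```

```text
c [ 0.5801 -0.2233  0.041 ]
[(np.float64(76.8), np.float64(0.1297)), (np.float64(-13.8), np.float64(0.129)), (np.float64(-103.3), np.float64(0.1285)), (np.float64(166.7), np.float64(0.1288))]
tip [ 0.6319 -0.2184  0.092 ] r 0.052 az 5.5
mark [ 0.5824 -0.1662  0.0485] r 0.0571 az 87.7
ko [ 0.6084 -0.22    0.13  ] r 0.0285 az 6.6
ki [ 0.5608 -0.225   0.13  ] r 0.0194 az -175.0
hout [ 0.4738 -0.2501  0.083 ] r 0.1096 az -165.9
[317.47542247 200.22312772]
```

View pics/w9d.png

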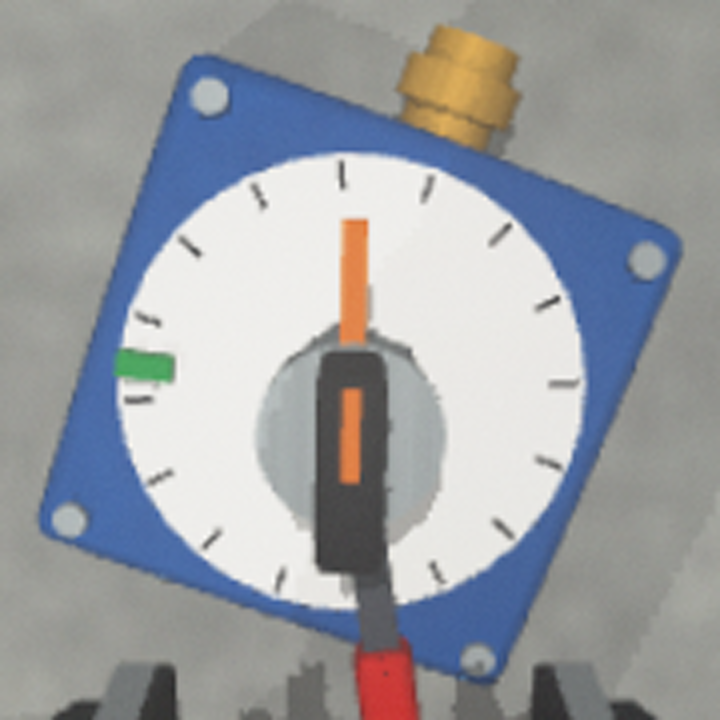

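Pointer tip az ≈ 6°, mark az ≈ 88.5°, so turn ≈ +82.5°. Descend and grip the knob.

```bash

python3 -m handwheel '0 0 50 0 0 0 45;0 0 100 0 0 0 45;0 0 125 0 0 0 45;0 0 136 0 0 0 45;0 0 136 0 0 0 45;0 0 136 0 0 0 45'
python3 -m handwheel '0 0 0 0 0 0 5;0 0 0 0 0 0 5;0 0 0 0 0 0 5;0 0 0 0 0 0 5;0 0 0 0 0 0 5;0 0 0 0 0 0 5' 40
python3 - <<'E'
from h import *
plan(.5804,-.2232,.064,-83.4)
w=grab_frame("wrist"); save("w10",w,(200,150,440,330),3)
E
```

```text
clock: 15.3
tcp_pos: [0.5824, -0.2238, 0.0659]
orientation: [-2.349, 2.084, -0.003]
contact_force: [0.1, -0.1, 0.5]
grip_width: 0.0448
clock: 16.05
tcp_pos: [0.5819, -0.2223, 0.0655]
orientation: [-2.349, 2.083, 0.001]
contact_force: [-1.9, 3.2, 6.7]
grip_width: 0.0144
shift mm [0.8 1.6 1.5] turn z deg 0.3 | now [ 0.5819 -0.2223  0.0655] az -83.1 tilt 0.12 F [-1.9  3.2  6.7] w 14.4 t 16.05 j [-0.29  0.67  0.79  1.83 -0.61  0.9  -0.66]
```

View pics/w10.png

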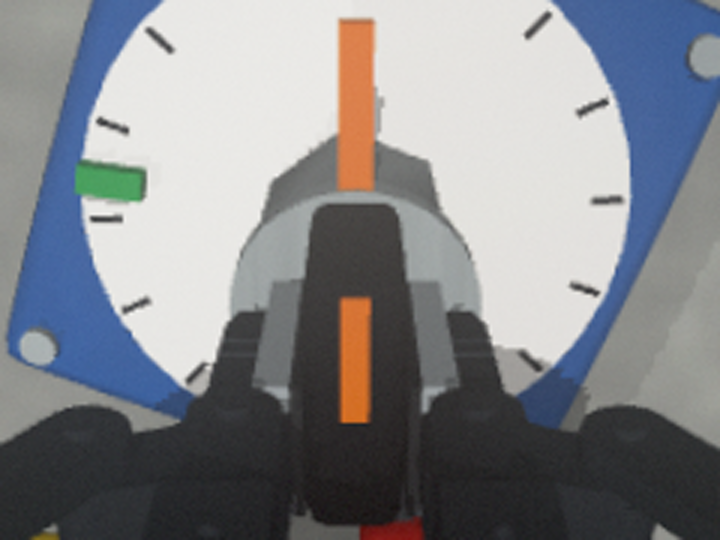

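```bash

python3 -m handwheel '0 0 0 0 0 -8 5;0 0 0 0 0 -16 5;0 0 0 0 0 -24 5;0 0 0 0 0 -32 5;0 0 0 0 0 -40 5;0 0 0 0 0 -48 5;0 0 0 0 0 -56 5;0 0 0 0 0 -64 5;0 0 0 0 0 -72 5;0 0 0 0 0 -80 5;0 0 0 0 0 -82 5;0 0 0 0 0 -82 5'
python3 - <<'E'
from h import *
plan(.5804,-.2232,.064,-83.4+82)
w=grab_frame("wrist"); save("w11",w,(200,110,440,290),3)
E
```

```text
clock: 17.6
tcp_pos: [0.5815, -0.222, 0.0655]
orientation: [-3.139, 0.03, 0.0]
contact_force: [-2.5, 4.9, 6.9]
grip_width: 0.0139
shift mm [-1.1  1.3  1.5] turn z deg 0.3 | now [ 0.5815 -0.222   0.0655] az -1.1 tilt 0.12 F [-2.5  4.9  6.9] w 13.9 t 17.6 j [-0.04  0.57  0.42  1.81 -0.31  0.82  0.51]
```

View pics/w11.png

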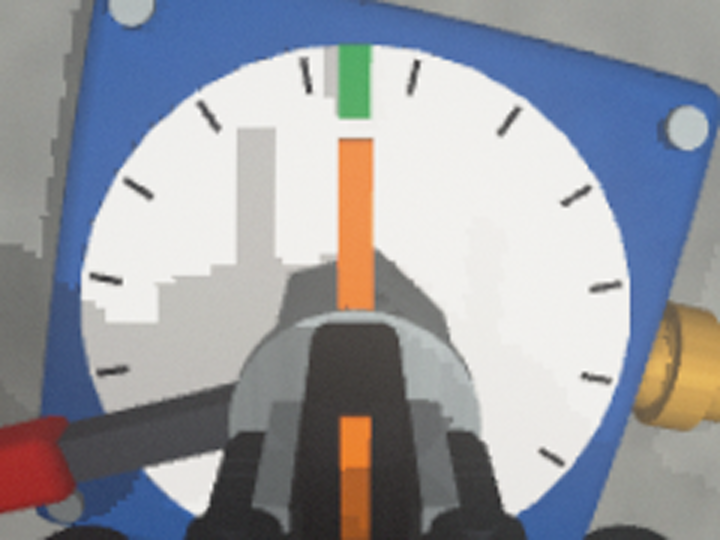

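Pointer and mark line up in the camera's own mid-plane (both x≈355). Release, lift, return to the handle.

```bash

python3 -m handwheel '0 0 0 0 0 0 45;0 0 0 0 0 0 45;0 0 0 0 0 0 45;0 0 -40 0 0 0 45;0 0 -90 0 0 0 45;0 0 -120 0 0 -10 45;0 0 -120 0 0 -20 45;0 0 -120 0 0 -30 45;0 0 -120 0 0 -40 45;0 0 -120 0 0 -50 45'
python3 - <<'E'
from h import *
c=np.array([.5804,-.2232]); a=np.radians(-166); p=c+.09*np.array([np.cos(a),np.sin(a)])
plan(*p,.185,104)
w=grab_frame("wrist"); save("w12",w)
E
```

```text
clock: 18.9
tcp_pos: [0.5814, -0.2235, 0.1844]
orientation: [2.857, 1.307, -0.0]
contact_force: [-0.0, -0.1, 0.3]
grip_width: 0.0446
shift mm [-74.1 -52.7  -0.6] turn z deg -54.8 | now [ 0.5814 -0.2235  0.1844] az 49.2 tilt 0.01 F [-0.  -0.1  0.3] w 44.6 t 18.9 j [ 0.05  0.41  0.29  1.71 -0.13  1.04  1.24]
```

View pics/w12.png

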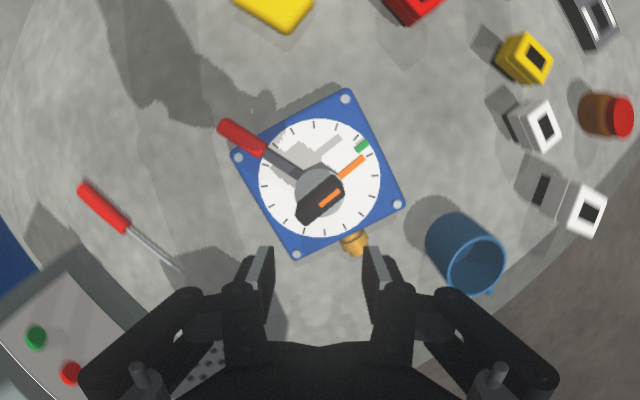

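```bash

python3 -m handwheel '-40 -28 0 0 0 -10 45;-74 -53 0 0 0 -20 45;-74 -53 0 0 0 -30 45;-74 -53 0 0 0 -40 45;-74 -53 0 0 0 -50 45;-74 -53 0 0 0 -55 45;-74 -53 0 0 0 -55 45;-74 -53 0 0 0 -55 45'
python3 - <<'E'
from h import *
c=np.array([.5804,-.2232]); a=np.radians(-166); p=c+.09*np.array([np.cos(a),np.sin(a)])
plan(*p,.0205,104)
E
python3 -m handwheel '0 0 60 0 0 0 45;0 0 110 0 0 0 45;0 0 140 0 0 0 45;0 0 155 0 0 0 45;0 0 164 0 0 0 45;0 0 164 0 0 0 45;0 0 164 0 0 0 45'
python3 - <<'E'
from h import *
w=grab_frame("wrist"); save("w13",w,(200,180,440,360),3)
c=np.array([.5804,-.2232]); a=np.radians(-166); p=c+.09*np.array([np.cos(a),np.sin(a)])
plan(*p,.0205,104)
E
```

```text
clock: 19.95
tcp_pos: [0.4929, -0.2442, 0.1845]
orientation: [-1.941, -2.47, 0.0]
contact_force: [1.0, 0.2, 0.8]
grip_width: 0.0448
shift mm [ -0.8   0.  164. ] turn z deg -0.3 | now [ 0.4929 -0.2442  0.1845] az 103.7 tilt 0.01 F [1.  0.2 0.8] w 44.8 t 19.95 j [ 0.24  0.28  0.13  1.87 -0.04  0.99  2.2 ]
clock: 20.82
tcp_pos: [0.4938, -0.2444, 0.0216]
orientation: [1.937, 2.471, 0.001]
contact_force: [0.4, 0.4, 1.0]
grip_width: 0.0451
shift mm [-0.4 -0.8  1.1] turn z deg -0.2 | now [ 0.4938 -0.2444  0.0216] az 103.8 tilt 0.11 F [ 0.3  0.2 -0.1] w 45.2 t 20.88 j [ 0.27  0.5   0.1   2.   -0.08  0.64  2.23]
```

View pics/w13.png

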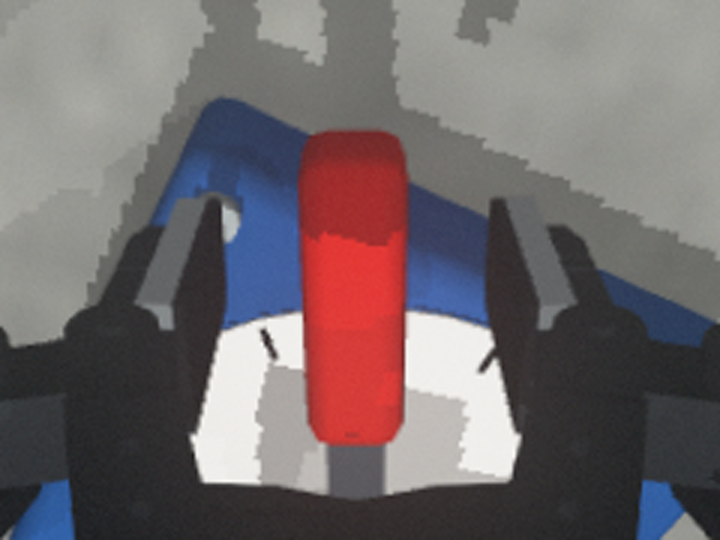

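Handle centred between the pads. Close, then compute the reverse arc.

```bash

python3 -m handwheel '0 0 0 0 0 0 5;0 0 0 0 0 0 5;0 0 0 0 0 0 5;0 0 0 0 0 0 5;0 0 0 0 0 0 5' 40
python3 - <<'E'
from h import *
p,M,o=tool(); p=np.array([.4934,-.2445,.0205])
c=np.array([.5805,-.2232]); v=p[:2]-c; print(np.hypot(*v),np.degrees(np.arctan2(v[1],v[0])),o["grip_width"])
for th in [-7,-14,-21,-28,-35,-42,-49,-56,-61,-63,-64]:
    t=np.radians(th); Q=np.array([[np.cos(t),-np.sin(t)],[np.sin(t),np.cos(t)]])
    print(th,(M.T@np.r_[Q@v-v,0]*1000).round(1)[:2])
E
```

```text
clock: 21.5
tcp_pos: [0.4932, -0.2443, 0.0211]
orientation: [1.937, 2.472, 0.0]
contact_force: [-0.5, -0.1, 6.3]
grip_width: 0.0148
0.08966660470877662 -166.25821426172917 0.014848759727223253
-7 [10.9  0.7]
-14 [21.7  2.7]
-21 [32.1  6. ]
-28 [42.1 10.6]
-35 [51.4 16.3]
-42 [60.  23.1]
-49 [67.6 31. ]
-56 [74.3 39.6]
-61 [78.3 46.3]
-63 [79.8 49.1]
-64 [80.5 50.5]
```

```bash

python3 -m handwheel '10.9 0.7 0 0 0 7 5;21.7 2.7 0 0 0 14 5;32.1 6 0 0 0 21 5;42.1 10.6 0 0 0 28 5;51.4 16.3 0 0 0 35 5;60 23.1 0 0 0 42 5;67.6 31 0 0 0 49 5;74.3 39.6 0 0 0 56 5;78.3 46.3 0 0 0 61 5;79.8 49.1 0 0 0 63 5;80.5 50.5 0 0 0 64 5;80.5 50.5 0 0 0 64 5'
python3 - <<'E'
from h import *
p,M,o=tool(); plan(*p,40.5); v=p[:2]-[.5805,-.2232]; print(np.hypot(*v),np.degrees(np.arctan2(v[1],v[0])),o["moment"])
E
```

```text
clock: 23.0
tcp_pos: [0.5231, -0.1525, 0.0211]
orientation: [-2.952, -1.071, -0.001]
contact_force: [-1.9, 4.1, 9.9]
grip_width: 0.0153
shift mm [0. 0. 0.] turn z deg -0.6 | now [ 0.5231 -0.1525  0.0211] az 39.9 tilt 0.09 F [-1.9  4.1  9.9] w 15.3 t 23.0 j [-0.14  0.53  0.39  2.02 -0.33  0.65  1.17]
0.09104723443177243 129.06471721951192 [6.95870785e-01 3.62240269e-01 5.36039393e-04]
```

```bash

python3 -m handwheel '2 0 0 0 0 1 5;2 0 0 0 0 1 5;0 0 0 0 0 0 45;0 0 0 0 0 0 45;0 0 0 0 0 0 45;0 0 -40 0 0 0 45;0 0 -100 0 0 0 45;0 0 -160 0 0 0 45;0 0 -180 0 0 0 45;0 0 -180 0 0 0 85;0 0 -180 0 0 0 85'
python3 - <<'E'
from h import *
w=grab_frame("wrist"); save("w14",w,(230,110,430,290),4); save("w14f",w)
f=grab_frame("top"); save("t14",f,(200,100,420,280),3.6)
W=lambda u,v,z: onz(w,u,v,z,True)
E
```

```text
clock: 24.38
tcp_pos: [0.5219, -0.1535, 0.1993]
orientation: [-2.953, -1.07, 0.003]
contact_force: [0.5, -0.6, -0.2]
grip_width: 0.0787
```

View pics/w14.png

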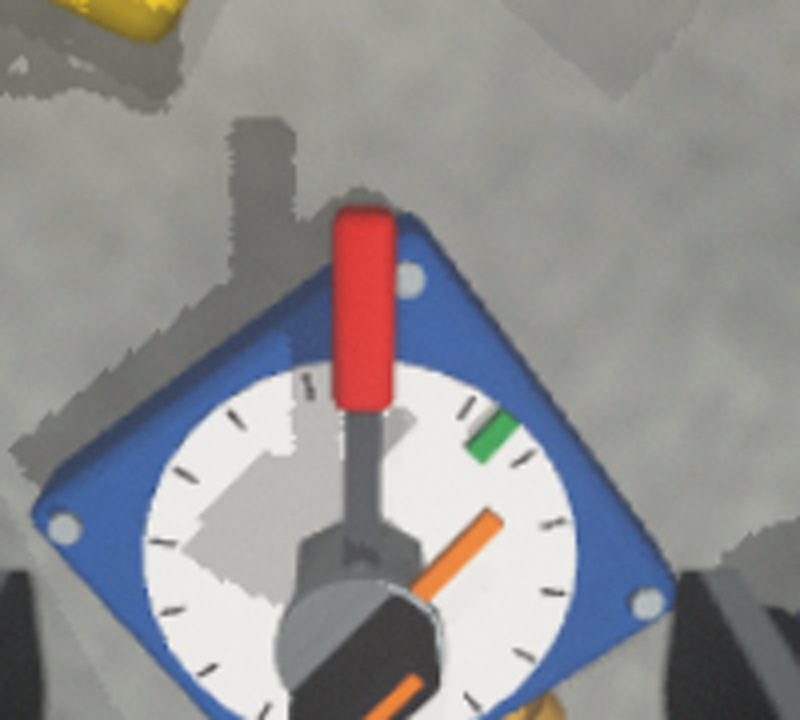

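View pics/w14f.png

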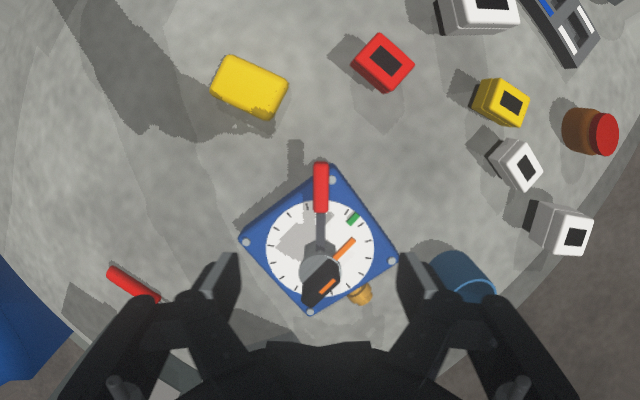

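```bash

python3 - <<'E'
from h import *
w=grab_frame("wrist")
W=lambda u,v,z: onz(w,230+u/4,110+v/4,z,True)
c=np.array([.5804,-.2232,0])
for n,a in dict(tip=(493,520,.092),mark=(493,437,.0485),hout=(364,212,.083),hin=(363,408,.083)).items():
    q=W(*a)-c; print(n,(q+c).round(4),"r",np.hypot(q[0],q[1]).round(4),"az",np.degrees(np.arctan2(q[1],q[0])).round(1))
for a in (85,88.5,92): print(a,[((proj(w,c+np.array([.052*np.cos(np.radians(a)),.052*np.sin(np.radians(a)),z]),True)-[230,110])*4).round(0) for z in (.091,.0485)])
E
```

```text
tip [ 0.5817 -0.1717  0.092 ] r 0.0515 az 88.5
mark [ 0.5808 -0.164   0.0485] r 0.0592 az 89.7
hout [ 0.5074 -0.1338  0.083 ] r 0.1154 az 129.3
hin [ 0.5392 -0.1722  0.083 ] r 0.0656 az 128.9
85 [array([503., 525.]), array([487., 464.])]
88.5 [array([494., 517.]), array([479., 457.])]
92 [array([485., 510.]), array([471., 451.])]
```

View pics/t14.png

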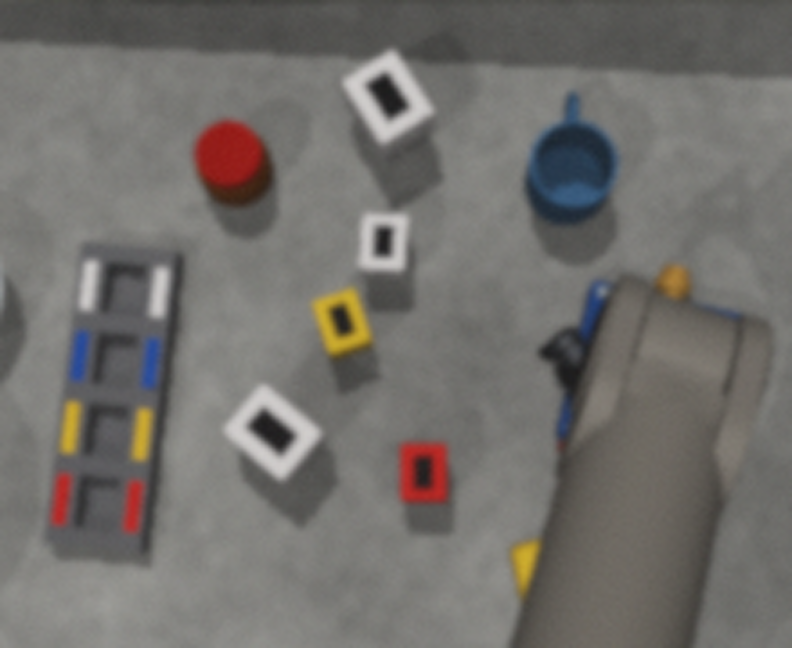

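Regulator done: tip az 88.5° vs mark 89.7° (≈1 mm), handle at 129° (tight). The red relay was knocked and is now at crop (424,472). Now approach it.

```bash

python3 - <<'E'
from h import *
f=grab_frame("top")
T=lambda u,v,z: onz(f,200+u/3.6,100+v/3.6,z)
for n,p in dict(red=(424.5,472),yel=(342,321),wh=(383,242)).items(): print(n,T(*p,.066).round(4))
q=T(424.5,472,.066); plan(q[0],q[1],.20,85)
E
```

```text
red [ 0.4918 -0.0155  0.066 ]
yel [0.627  0.0589 0.066 ]
wh [0.6992 0.0225 0.066 ]
shift mm [  65.4 -125.5   -0.7] turn z deg -45.2 | now [ 0.522  -0.1537  0.1993] az 39.8 tilt 0.13 F [-0.4 -0.9  0.6] w 85.0 t 24.57 j [-0.26  0.28  0.52  1.89 -0.16  1.02  1.03]
```

```bash

python3 -m handwheel '30 -55 0 0 0 -10 85;60 -110 0 0 0 -20 85;65 -125 0 0 0 -30 85;65 -125 0 0 0 -40 85;65 -125 0 0 0 -45 85;65 -125 0 0 0 -45 85;65 -125 0 0 0 -45 85;65 -125 0 0 0 -45 85'
python3 - <<'E'
from h import *
w=grab_frame("wrist"); save("w15",w); plan(.4918,-.0155,.2,85)
save("w15c",w,(250,100,410,260),4)
E
```

```text
clock: 25.58
tcp_pos: [0.4925, -0.0163, 0.2003]
orientation: [-2.32, -2.118, 0.0]
contact_force: [0.2, -0.3, -0.2]
grip_width: 0.085
shift mm [ 0.7 -0.8  0.4] turn z deg -0.2 | now [ 0.4925 -0.0163  0.2004] az 84.8 tilt 0.01 F [ 0.7 -0.9  0.4] w 84.9 t 25.62 j [-0.39  0.17  0.34  1.99 -0.07  0.99  1.46]
```

View pics/w15.png

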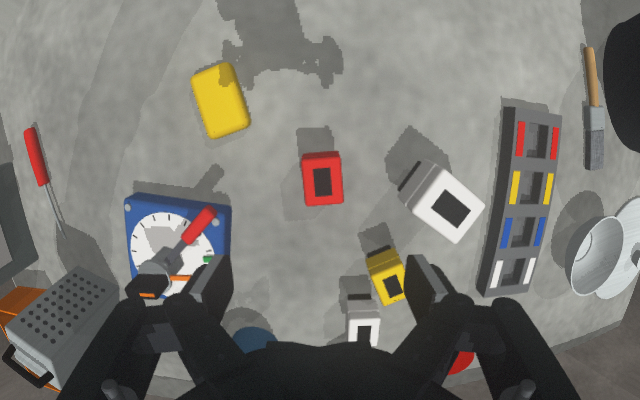

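View pics/w15c.png

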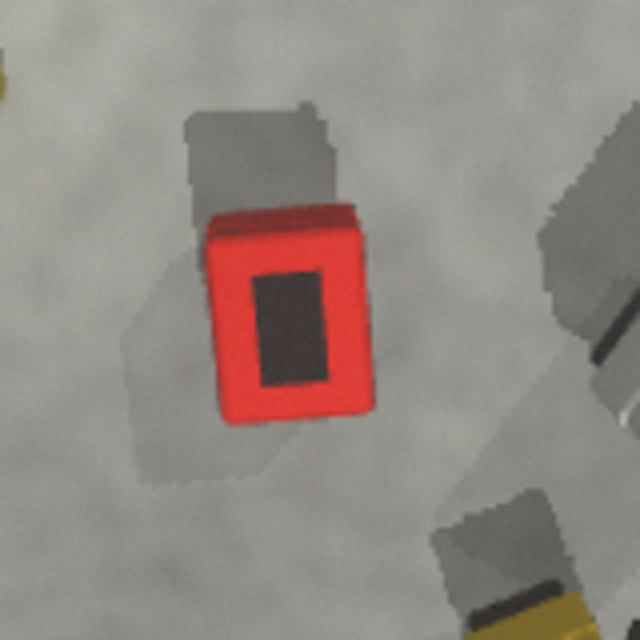

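Red relay top-face corners in the crop: (209,240),(360,229),(374,409),(225,424).

```bash
cat >> h.py <<'E'
def box(w,cs,x0,y0,k,z=.066):
    P=[onz(w,x0+u/k,y0+v/k,z,True) for u,v in cs]; c=np.mean(P,0)
    L=[P[(i+1)%4]-P[i] for i in range(4)]
    print("c",c.round(4),"len",[round(float(np.hypot(*l[:2])),4) for l in L],"az",[round(float(np.degrees(np.arctan2(l[1],l[0]))),1) for l in L]); return c
E
python3 - <<'E'
from h import *
w=grab_frame("wrist")
c=box(w,[(209,240),(361,229),(374,409),(225,424)],250,100,4)
plan(c[0],c[1],-.007,88)
W=lambda u,v,z: onz(w,u,v,z,True)
for n,a in dict(r=(538,141),y=(532,187),b=(523,233),w=(513,273)).items(): print(n,W(*a,.03).round(4))
E
```

```text
c [ 0.491  -0.0116  0.066 ] len [0.039, 0.0483, 0.0398, 0.0495] az [89.1, -0.1, -89.2, 179.0]
shift mm [  4.5  -1.9 207.5] turn z deg -3.2 | now [ 0.4925 -0.0163  0.2005] az 84.8 tilt 0.01 F [ 0.4  0.5 -0.4] w 84.8 t 25.68 j [-0.39  0.17  0.34  1.99 -0.07  0.99  1.46]
r [0.4642 0.2839 0.03  ]
y [0.5283 0.2776 0.03  ]
b [0.5965 0.2706 0.03  ]
w [0.662  0.2645 0.03  ]
```

```bash

python3 -m handwheel '4.5 -2 0 0 0 -4.5 75;4.5 -2 60 0 0 -4.5 75;4.5 -2 120 0 0 -4.5 75;4.5 -2 160 0 0 -4.5 75;4.5 -2 190 0 0 -4.5 75;4.5 -2 205 0 0 -4.5 75;4.5 -2 205 0 0 -4.5 75;4.5 -2 205 0 0 -4.5 75'
python3 - <<'E'
from h import *
w=grab_frame("wrist"); save("w16",w,(200,120,440,340),3); plan(.491,-.0116,-.005,89.5)
E
```

```text
clock: 26.68
tcp_pos: [0.492, -0.0115, -0.0034]
orientation: [2.234, 2.208, 0.002]
contact_force: [0.4, 0.3, -0.0]
grip_width: 0.0752
shift mm [-0.1 -1.1  1.7] turn z deg -0.2 | now [ 0.4921 -0.0115 -0.0033] az 89.3 tilt 0.13 F [-0.3  0.8 -1. ] w 75.3 t 26.73 j [-0.3   0.49  0.24  2.15 -0.22  0.53  1.67]
```

View pics/w16.png

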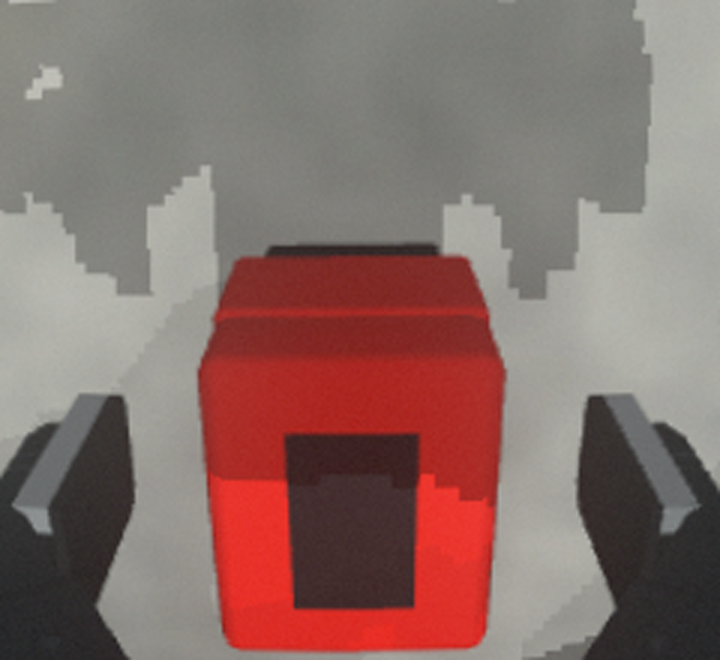

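```bash

python3 -m handwheel '0 0 0 0 0 0 30;0 0 0 0 0 0 30;0 0 0 0 0 0 30;0 0 0 0 0 0 30;0 0 0 0 0 0 30;0 0 0 0 0 0 30' 50
python3 -m handwheel '0 0 -40 0 0 0 30;0 0 -90 0 0 0 30;0 0 -120 0 0 0 30;0 0 -120 0 0 0 30'
python3 - <<'E'
from h import *
w=grab_frame("wrist"); save("w17",w,(200,120,440,340),3); plan(.4647,.2825,.13,84.3)
E
```

```text
clock: 27.48
tcp_pos: [0.4915, -0.0115, -0.0037]
orientation: [2.234, 2.208, 0.002]
contact_force: [-0.4, 0.7, 5.8]
grip_width: 0.0414
clock: 27.98
tcp_pos: [0.4927, -0.0113, 0.1177]
orientation: [2.232, 2.207, 0.007]
contact_force: [-0.2, 0.3, -2.0]
grip_width: 0.0417
shift mm [293.5 -29.9 -13.7] turn z deg 5.1 | now [ 0.4913 -0.0113  0.1161] az 89.4 tilt 0.11 F [ 0.2 -0.5 -1.5] w 41.0 t 28.02 j [-0.38  0.28  0.33  2.08 -0.13  0.79  1.58]
```

View pics/w17.png

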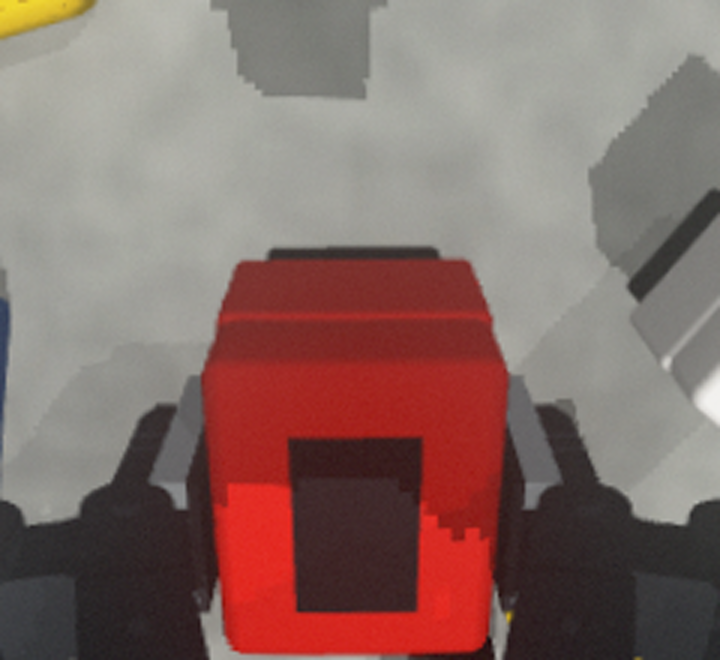

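```bash

python3 - <<'E'
from h import *
w=grab_frame("wrist"); p,M,o=tool()
c=box(w,[(208,362),(500,362),(488,648),(235,650)],200,120,3,p[2]+.0697); print("off tool",(M.T@(c-p))*1000)
plan(.4647,.2825,.14,84.3)
E
```

```text
c [ 0.4904 -0.0112  0.1848] len [0.0382, 0.0496, 0.0394, 0.0499] az [89.4, 1.4, -90.2, -180.0]
off tool [ 2.49129254e-01 -2.10373062e-02 -6.96999474e+01]
shift mm [293.6 -29.1 -24.8] turn z deg 5.1 | now [ 0.4904 -0.0114  0.1151] az 89.4 tilt 0.03 F [ 0.5  0.8 -1.9] w 41.2 t 28.07 j [-0.38  0.28  0.33  2.08 -0.13  0.79  1.58]
```

```bash

python3 -m handwheel '60 -6 -25 0 0 2 30;120 -12 -25 0 0 5 30;180 -18 -25 0 0 5 30;240 -24 -25 0 0 5 30;280 -28 -25 0 0 5 30;294 -29 -25 0 0 5 30;294 -29 -25 0 0 5 30;294 -29 -25 0 0 5 30;294 -29 -25 0 0 5 30'
python3 - <<'E'
from h import *
w=grab_frame("wrist"); save("w18",w); plan(.4647,.2825,.14,84.3)
E
```

```text
clock: 29.2
tcp_pos: [0.4658, 0.2809, 0.1404]
orientation: [2.331, 2.106, -0.001]
contact_force: [-0.1, 0.2, -1.5]
grip_width: 0.0413
shift mm [ 1.1 -1.2  0.6] turn z deg -0.1 | now [0.4658 0.2813 0.1406] az 84.2 tilt 0.02 F [ 0.3  0.1 -2. ] w 41.1 t 29.25 j [-0.83  0.33  0.22  1.94 -0.09  0.89  0.9 ]
```

View pics/w18.png

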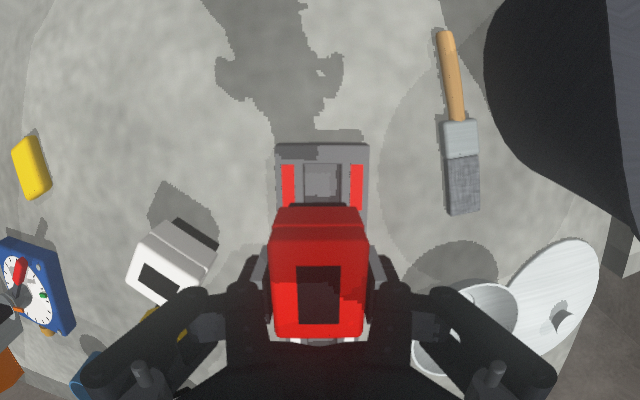

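```bash

python3 - <<'E'
from h import *
w=grab_frame("wrist"); save("w18c",w,(260,130,390,220),6)
f=grab_frame("top"); print("bowl",onz(f,179,181,.06))
c=np.array([.4647,.2825,.03]); a=np.radians(-5.66); ex=np.array([np.cos(a),np.sin(a),0]); ey=np.array([-ex[1],ex[0],0])
for n,(x,y) in dict(e1=(-41,45),e2=(-41,-45),h1=(-23,18),h2=(-23,-18)).items():
    print(n,((proj(w,c+ex*x/1e3+ey*y/1e3,True)-[260,130])*6).round(0))
E
```

```text
bowl [0.65409952 0.43769969 0.06      ]
e1 [645.  97.]
e2 [73. 98.]
h1 [473. 208.]
h2 [246. 208.]
```

View pics/w18c.png

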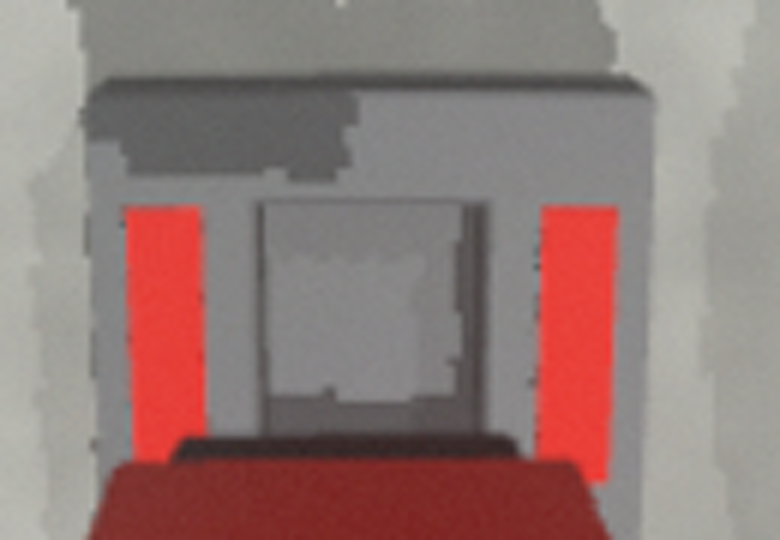

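Hole corners seen at crop (257,201),(489,201) → socket ≈ (0.4637, 0.2845) by the wrist camera. Descend to just above.

```bash

python3 - <<'E'
from h import *
plan(.4637,.2845,.0365,84.3)
E
```

```text
shift mm [  2.4  -2.2 104.2] turn z deg -0.0 | now [0.4656 0.2819 0.1407] az 84.3 tilt 0.01 F [ 0.3 -0.2 -1.1] w 41.4 t 29.35 j [-0.84  0.33  0.22  1.94 -0.09  0.89  0.9 ]
```

```bash

python3 -m handwheel '2.5 -2.2 40 0 0 0 30;2.5 -2.2 75 0 0 0 30;2.5 -2.2 95 0 0 0 30;2.5 -2.2 104 0 0 0 30;2.5 -2.2 104 0 0 0 30;2.5 -2.2 104 0 0 0 30'
python3 - <<'E'
from h import *
w=grab_frame("wrist"); save("w19",w,(240,130,400,250),5); save("s19",grab_frame("scene"),(340,200,500,330),5); plan(.4637,.2845,.0365,84.3)
c=np.array([.4637,.2845,.03]); a=np.radians(-5.66); ex=np.array([np.cos(a),np.sin(a),0]); ey=np.array([-ex[1],ex[0],0])
for n,(x,y) in dict(e1=(-41,45),e2=(-41,-45),h1=(-23,18),h2=(-23,-18)).items():
    print(n,((proj(w,c+ex*x/1e3+ey*y/1e3,True)-[240,130])*5).round(0))
E
```

```text
clock: 30.1
tcp_pos: [0.4642, 0.2859, 0.0375]
orientation: [2.329, 2.109, 0.003]
contact_force: [-0.0, -0.3, -0.9]
grip_width: 0.0415
shift mm [-1.4 -0.3  1. ] turn z deg 0.0 | now [0.4641 0.2859 0.0375] az 84.3 tilt 0.11 F [-0.2  0.1 -1.8] w 41.7 t 30.2 j [-0.81  0.48  0.18  2.01 -0.13  0.67  0.93]
e1 [745. 183.]
e2 [ 22. 184.]
h1 [527. 322.]
h2 [240. 322.]
```

View pics/w19.png

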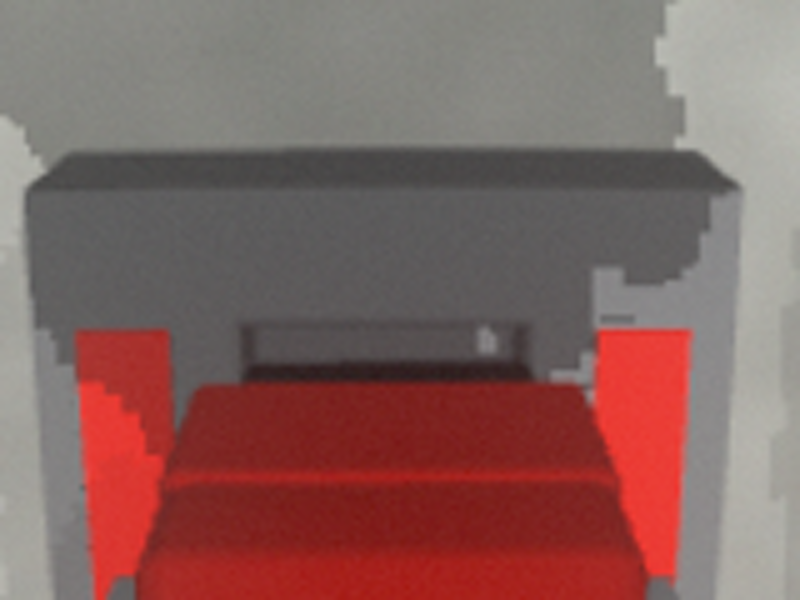

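View pics/s19.png

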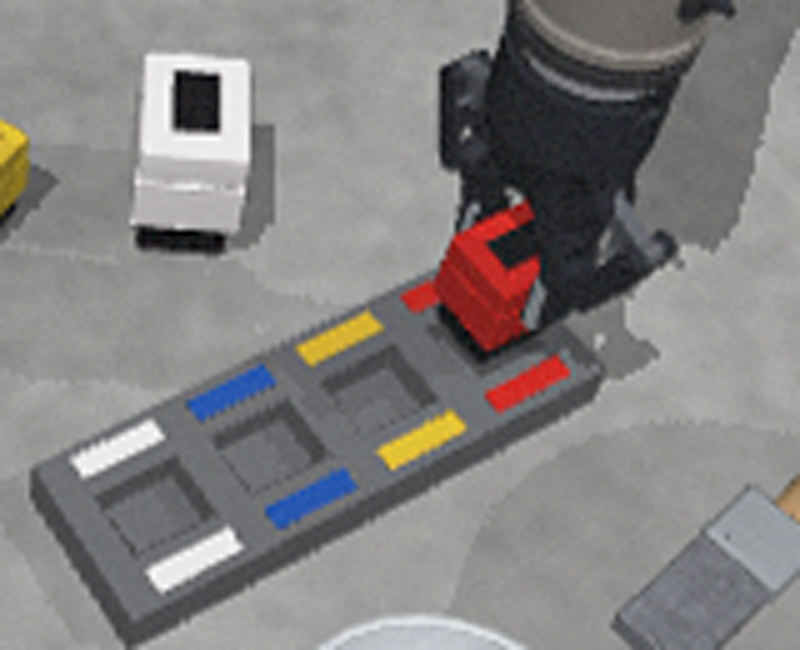

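Foot and hole line up (cols 388 vs 386). Insert in stages.

```bash

python3 -m handwheel '-0.7 -0.3 4 0 0 0 30;-0.7 -0.3 8 0 0 0 30;-0.7 -0.3 12 0 0 0 30;-0.7 -0.3 12 0 0 0 30'
python3 -m handwheel '0 0 5 0 0 0 30;0 0 10 0 0 0 30;0 0 14 0 0 0 30;0 0 14 0 0 0 30'
```

```text
clock: 30.7
tcp_pos: [0.4627, 0.2846, 0.0241]
orientation: [-2.328, -2.109, 0.001]
contact_force: [-0.3, -0.7, -1.4]
grip_width: 0.0412
clock: 31.2
tcp_pos: [0.4635, 0.2847, 0.0102]
orientation: [2.328, 2.108, 0.0]
contact_force: [2.4, -0.0, -2.5]
grip_width: 0.0416
```

```bash

python3 -m handwheel '0 0 3 0 0 0 30;0 0 5 0 0 0 30;0 0 6 0 0 0 30;0 0 6 0 0 0 30'
```

```text
clock: 31.7
tcp_pos: [0.4635, 0.2849, 0.0063]
orientation: [-2.329, -2.108, -0.002]
contact_force: [-2.6, -3.8, 18.2]
grip_width: 0.0411
```

Seated at the expected height (0.0063) with contact. Release and lift; look.

```bash

python3 -m handwheel '0 0 -2 0 0 0 55;0 0 -2 0 0 0 55;0 0 -2 0 0 0 55;0 0 -40 0 0 0 55;0 0 -100 0 0 0 55;0 0 -150 0 0 0 55;0 0 -190 0 0 0 55;0 0 -190 0 0 0 55'
python3 - <<'E'
from h import *
w=grab_frame("wrist"); save("w20",w); save("w20c",w,(250,120,410,240),5); save("t20",grab_frame("top"),(200,100,420,280),3.6)
plan(.6275,.062,.2,84)
E
```

```text
clock: 32.7
tcp_pos: [0.4648, 0.2861, 0.1977]
orientation: [2.328, 2.109, 0.01]
contact_force: [0.5, -0.9, -0.3]
grip_width: 0.0551
shift mm [-205.4  185.9   -5.8] turn z deg 0.3 | now [0.4627 0.2847 0.1942] az 84.3 tilt 0.02 F [-0.7 -0.5 -0.4] w 54.9 t 32.8 j [-0.86  0.26  0.23  1.88 -0.07  1.    0.88]
```

View pics/w20c.png

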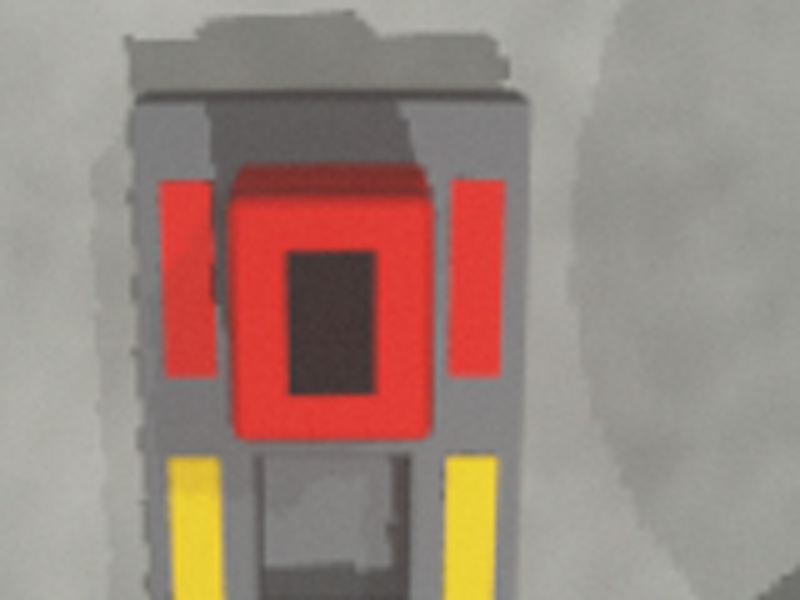

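View pics/t20.png

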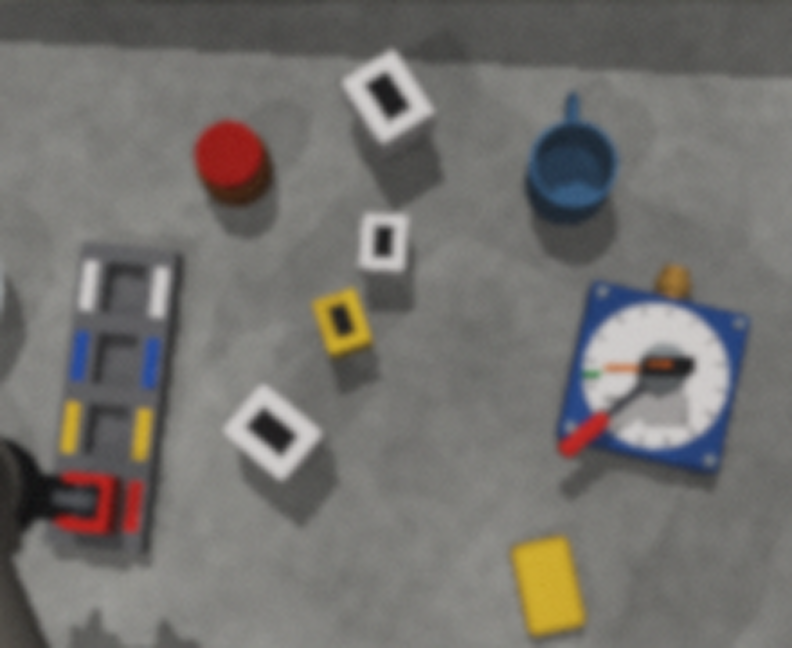

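Red is flat and centred. The regulator still reads right in the top view. Next yellow (yaw ≈ +19°).

```bash

python3 -m handwheel '-40 37 -6 0 0 0 55;-80 75 -6 0 0 -5 75;-120 110 -6 0 0 -10 75;-160 145 -6 0 0 -15 75;-205 186 -6 0 0 -25 75;-205 186 -6 0 0 -25 75;-205 186 -6 0 0 -25 75;-205 186 -6 0 0 -25 75;-205 186 -6 0 0 -25 75'
python3 - <<'E'
from h import *
w=grab_frame("wrist"); save("w21",w); plan(.6275,.062,.2,84)
save("w21c",w,(240,90,420,270),4)
E
```

```text
clock: 33.92
tcp_pos: [0.6273, 0.064, 0.2003]
orientation: [-1.814, -2.564, 0.0]
contact_force: [-0.3, -0.7, 1.0]
grip_width: 0.0747
shift mm [-1.7 -0.5  0.5] turn z deg 25.4 | now [0.6275 0.0637 0.2005] az 109.4 tilt 0.03 F [ 0.2 -0.2 -0.1] w 75.0 t 33.98 j [-0.4   0.4   0.27  1.68 -0.12  1.08  1.81]
```

View pics/w21c.png

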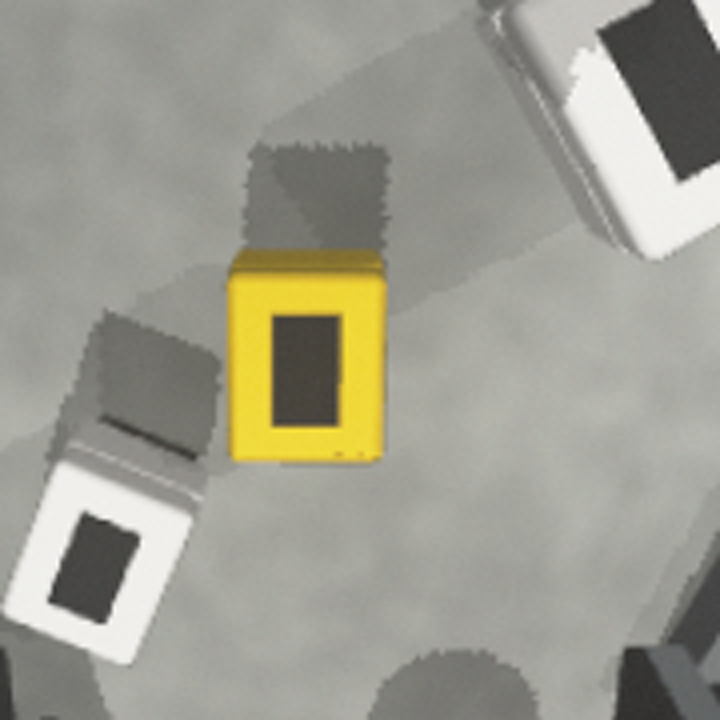

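```bash

python3 - <<'E'
from h import *
w=grab_frame("wrist")
c=box(w,[(229,270),(385,268),(383,459),(231,460)],240,90,4)
plan(c[0],c[1],-.0045,109.4)
box(w,[(62,457),(193,514),(130,663),(4,610)],240,90,4)
E
```

```text
c [0.6257 0.0614 0.066 ] len [0.0399, 0.0511, 0.0404, 0.0509] az [110.2, 19.7, -70.2, -160.9]
shift mm [ -1.5  -2.5 205.1] turn z deg 0.0 | now [0.6276 0.0635 0.2006] az 109.4 tilt 0.02 F [-0.   0.6  0.1] w 75.0 t 34.02 j [-0.4   0.4   0.27  1.67 -0.12  1.08  1.81]
c [0.6975 0.0249 0.066 ] len [0.0386, 0.0493, 0.0389, 0.0496] az [84.8, -4.0, -94.8, 175.6]
```

```bash

python3 -m handwheel '-1.5 -2.5 0 0 0 -0.4 56;-1.5 -2.5 50 0 0 -0.4 56;-1.5 -2.5 110 0 0 -0.4 56;-1.5 -2.5 150 0 0 -0.4 56;-1.5 -2.5 180 0 0 -0.4 56;-1.5 -2.5 198 0 0 -0.4 56;-1.5 -2.5 205 0 0 -0.4 56;-1.5 -2.5 205 0 0 -0.4 56'
python3 -m handwheel '0 0 0 0 0 0 30;0 0 0 0 0 0 30;0 0 0 0 0 0 30;0 0 0 0 0 0 30;0 0 0 0 0 0 30' 50
python3 - <<'E'
from h import *
w=grab_frame("wrist"); save("w22",w); plan(.5294,.2783,.14,84.3)
E
```

```text
clock: 35.02
tcp_pos: [0.6265, 0.0602, -0.004]
orientation: [1.808, 2.569, 0.001]
contact_force: [-0.7, 0.7, 0.0]
grip_width: 0.0558
clock: 35.65
tcp_pos: [0.6272, 0.0604, -0.0031]
orientation: [1.807, 2.568, 0.003]
contact_force: [-1.7, 0.4, 5.8]
grip_width: 0.0417
shift mm [ 238.   -18.1 -143.2] turn z deg 25.4 | now [ 0.6272  0.0604 -0.0031] az 109.7 tilt 0.13 F [-1.1  0.2  6.7] w 41.6 t 35.7 j [-0.34  0.65  0.2   1.82 -0.19  0.69  1.88]
```

View pics/w22.png

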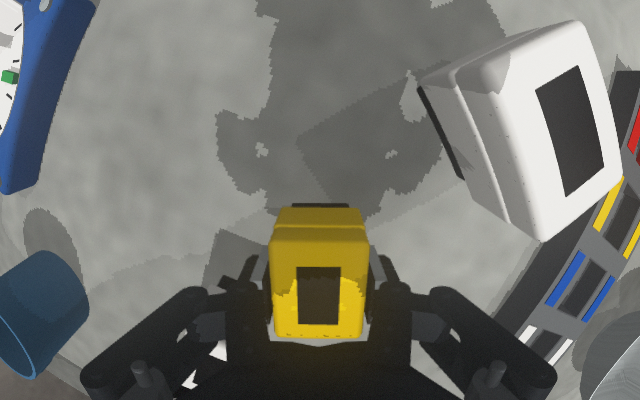

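Yellow gripped. Lift and carry high.

```bash

python3 -m handwheel '0 0 -50 0 0 0 30;0 0 -110 0 0 0 30;0 0 -143 0 0 0 30;60 -4 -143 0 0 8 30;120 -9 -143 0 0 16 30;180 -14 -143 0 0 25 30;225 -18 -143 0 0 25.4 30;238 -18 -143 0 0 25.4 30;238 -18 -143 0 0 25.4 30;238 -18 -143 0 0 25.4 30;238 -18 -143 0 0 25.4 30'
python3 - <<'E'
from h import *
w=grab_frame("wrist"); p,M,o=tool(); save("w23",w,(200,100,440,340),3); plan(.5294,.2783,.038,84.3)
c=np.array([.4637,.2848,.03]); a=np.radians(-5.66); ex=np.array([np.cos(a),np.sin(a),0]); ey=np.array([-ex[1],ex[0],0]); c=c+.066*ex; print(c)
for n,(x,y) in dict(h1=(-23,18),h2=(-23,-18),p1=(-20,33),p2=(-20,-33)).items():
    print(n,((proj(w,c+ex*x/1e3+ey*y/1e3,True)-[200,100])*3).round(0))
E
```

```text
clock: 37.08
tcp_pos: [0.5297, 0.2762, 0.1386]
orientation: [2.331, 2.105, -0.0]
contact_force: [-0.4, 0.1, -1.4]
grip_width: 0.0413
shift mm [  1.8  -0.3 100.6] turn z deg -0.1 | now [0.5295 0.2765 0.1386] az 84.2 tilt 0.03 F [-0.5  0.3 -0.3] w 41.6 t 37.12 j [-0.83  0.42  0.31  1.82 -0.16  0.93  1.02]
[0.52937823 0.27829075 0.03      ]
h1 [420. 197.]
h2 [306. 197.]
p1 [467. 206.]
p2 [258. 207.]
```

View pics/w23.png

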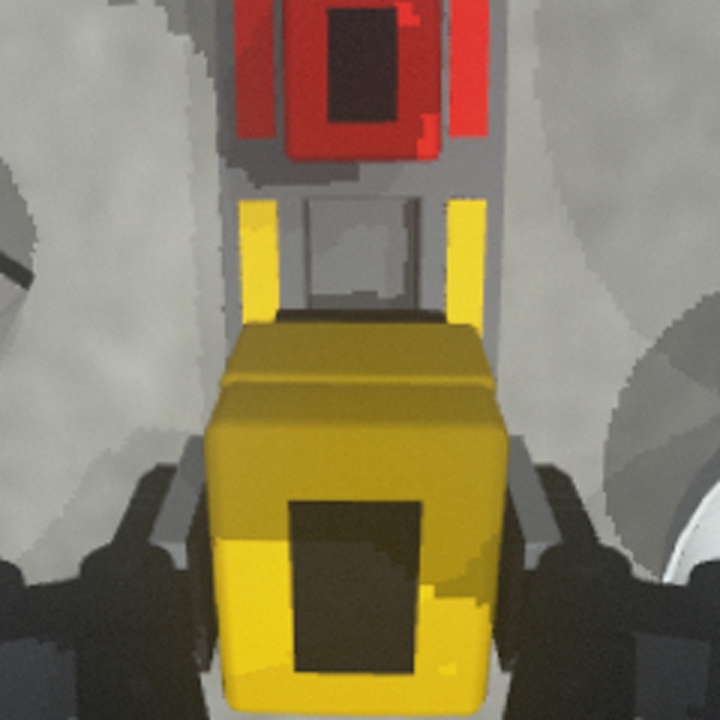

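Hole matches prediction exactly (306–420, row 197). Check the relay's place in the hand, then descend.

```bash

python3 - <<'E'
from h import *
w=grab_frame("wrist"); p,M,o=tool()
c=box(w,[(210,427),(503,427),(487,712),(234,713)],200,100,3,p[2]+.0693); print("off tool",((M.T@(c-p))*1000).round(2))
plan(.5294,.2783,.038,84.3)
E
```

```text
c [0.5291 0.2768 0.2079] len [0.0383, 0.0494, 0.0393, 0.0495] az [84.2, -4.4, -95.6, 174.4]
off tool [ -0.1   -0.23 -69.3 ]
shift mm [ 1.500e+00 -1.000e-01  1.006e+02] turn z deg -0.1 | now [0.5293 0.2768 0.1386] az 84.2 tilt 0.02 F [-0.5 -0.4 -1.1] w 41.5 t 37.17 j [-0.83  0.42  0.31  1.82 -0.16  0.93  1.02]
```

```bash

python3 -m handwheel '1.5 0 50 0 0 0 30;1.5 0 85 0 0 0 30;1.5 0 100 0 0 0 30;1.5 0 100 0 0 0 30;1.5 0 100 0 0 0 30;1.5 0 100 0 0 0 30'
python3 - <<'E'
from h import *
w=grab_frame("wrist"); save("w24",w,(240,130,400,250),5); plan(.5294,.2783,.038,84.3)
E
```

```text
clock: 37.92
tcp_pos: [0.5299, 0.2801, 0.04]
orientation: [2.328, 2.109, 0.004]
contact_force: [0.3, -0.1, -0.9]
grip_width: 0.0415
shift mm [-1.8 -0.1  1.8] turn z deg 0.0 | now [0.5297 0.2801 0.0398] az 84.3 tilt 0.13 F [-0.7 -0.3 -0.9] w 41.2 t 37.98 j [-0.79  0.55  0.27  1.88 -0.21  0.74  1.07]
```

View pics/w24.png

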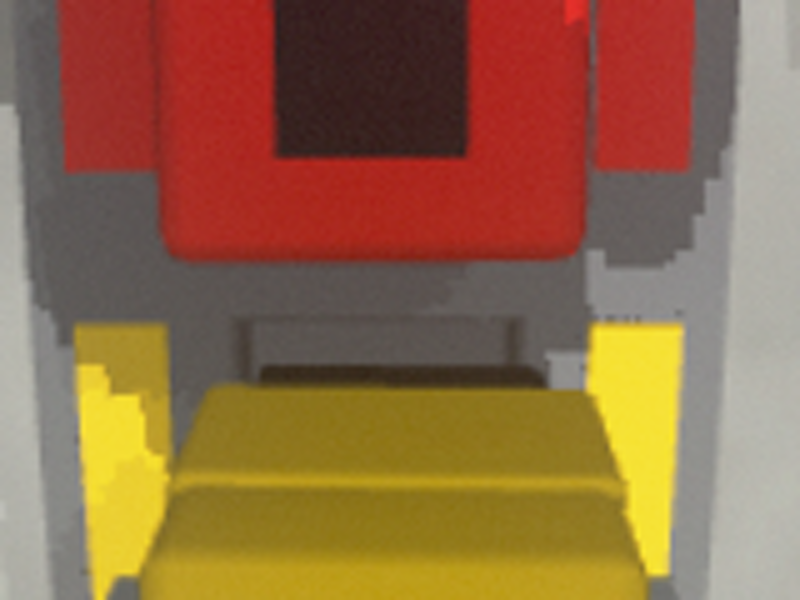

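```bash

python3 - <<'E'
from h import *
w=grab_frame("wrist"); p,M,o=tool()
W=lambda u,v,z: onz(w,240+u/5,130+v/5,z,True)
F=[W(262,368,.043),W(545,368,.043)]; H=[W(237,318,.03),W(522,318,.03)]
for n,a in (("foot",F),("hole",H)):
    m=(a[0]+a[1])/2; print(n,m.round(4),np.linalg.norm(a[0]-a[1]).round(4),"tool",((M.T@(m-p))*1000).round(1))
E
```

```text
foot [0.5093 0.2832 0.043 ] 0.0338 tool [  1.2 -20.5  -3.5]
hole [0.5064 0.2805 0.03  ] 0.0362 tool [ -1.8 -23.1   9.5]
```

Foot is ~3 mm off the hole in tool x (arm sag plus slight tilt in hand); correct and insert.

```bash

python3 -m handwheel '-3 -0.5 0 0 0 0 30;-3 -0.5 3 0 0 0 30;-3 -0.5 6 0 0 0 30;-3 -0.5 6 0 0 0 30'
python3 - <<'E'
from h import *
w=grab_frame("wrist"); save("w25",w,(240,130,400,250),5); plan(.5294,.2783,.038,84.3)
E
```

```text
clock: 38.52
tcp_pos: [0.5278, 0.2766, 0.0321]
orientation: [-2.328, -2.109, 0.001]
contact_force: [1.2, -0.2, -1.3]
grip_width: 0.0415
shift mm [ 1.8  1.3 -5.7] turn z deg 0.0 | now [0.5279 0.2767 0.0323] az 84.3 tilt 0.03 F [-0.8 -0.3 -1.7] w 41.3 t 38.58 j [-0.79  0.56  0.27  1.89 -0.21  0.72  1.07]
```

View pics/w25.png

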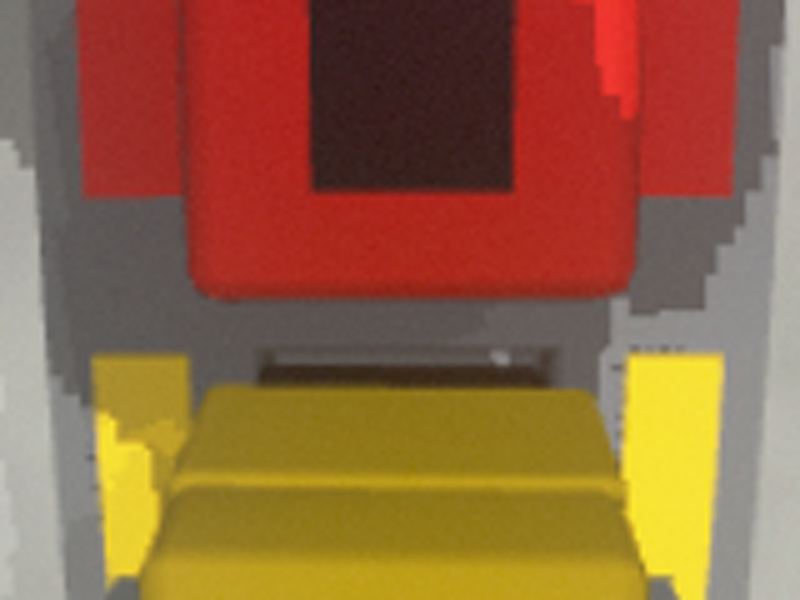

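```bash

python3 - <<'E'
from h import *
w=grab_frame("wrist"); p,M,o=tool()
W=lambda u,v,z: onz(w,240+u/5,130+v/5,z,True)
F=[W(260,368,p[2]+.003),W(547,368,p[2]+.003)]; H=[W(260,350,.03),W(556,350,.03)]
for n,a in (("foot",F),("hole",H)):
    m=(a[0]+a[1])/2; print(n,m.round(4),np.linalg.norm(a[0]-a[1]).round(4),"tool",((M.T@(m-p))*1000).round(1))
E
```

```text
foot [0.5075 0.2797 0.0354] 0.0343 tool [  1.  -20.7  -3. ]
hole [0.507  0.2804 0.03  ] 0.0363 tool [  1.6 -21.4   2.4]
```

```bash

python3 -m handwheel '0.6 0.8 0 0 0 0 30;0.6 0.8 5 0 0 0 30;0.6 0.8 9 0 0 0 30;0.6 0.8 12 0 0 0 30;0.6 0.8 12 0 0 0 30'
python3 -m handwheel '0 0 4 0 0 0 30;0 0 8 0 0 0 30;0 0 10 0 0 0 30;0 0 10 0 0 0 30'
```

```text
clock: 39.25
tcp_pos: [0.5287, 0.277, 0.0201]
orientation: [-2.328, -2.109, 0.001]
contact_force: [-0.0, 0.4, -0.9]
grip_width: 0.0414
clock: 39.75
tcp_pos: [0.5288, 0.2771, 0.0103]
orientation: [-2.328, -2.109, 0.001]
contact_force: [-0.6, -0.0, -1.4]
grip_width: 0.0414
```

```bash

python3 -m handwheel '0 0 3 0 0 0 30;0 0 5 0 0 0 30;0 0 5.5 0 0 0 30;0 0 5.5 0 0 0 30'
```

```text
clock: 40.25
tcp_pos: [0.5292, 0.2774, 0.0069]
orientation: [-2.328, -2.108, -0.001]
contact_force: [-5.1, -2.0, 17.6]
grip_width: 0.0413
```

Seated (0.0069 as expected). Release, lift, look; then toward white.

```bash

python3 -m handwheel '0 0 -2 0 0 0 55;0 0 -2 0 0 0 55;0 0 -2 0 0 0 55;0 0 -40 0 0 0 55;0 0 -100 0 0 0 55;0 0 -150 0 0 0 55;0 0 -190 0 0 0 55;0 0 -190 0 0 0 55'
python3 - <<'E'
from h import *
w=grab_frame("wrist"); save("w26",w); 
plan(.6975,.0249,.2,85)
E
```

```text
clock: 41.25
tcp_pos: [0.531, 0.2782, 0.1985]
orientation: [2.328, 2.108, 0.01]
contact_force: [-0.2, -0.0, 0.4]
grip_width: 0.055
shift mm [-234.9  192.    -3.9] turn z deg -0.7 | now [0.5297 0.2776 0.1962] az 84.3 tilt 0.16 F [-0.1 -1.2 -1.1] w 55.2 t 41.3 j [-0.85  0.36  0.33  1.76 -0.13  1.04  1.01]
```

View pics/w26.png

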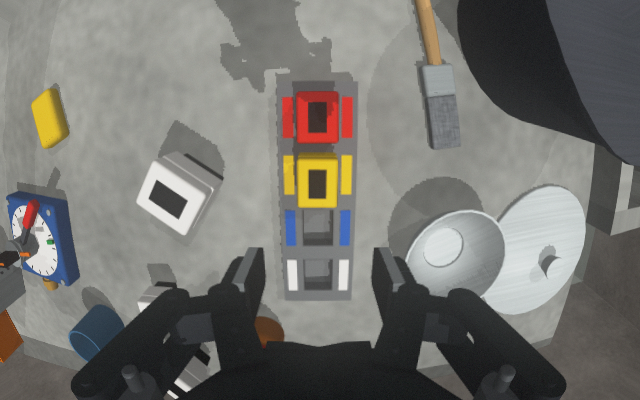

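```bash

python3 -m handwheel '-45 38 -4 0 0 0 70;-90 76 -4 0 0 -1 70;-135 114 -4 0 0 -1 70;-180 152 -4 0 0 -1 70;-235 192 -4 0 0 -1 70;-235 192 -4 0 0 -1 70;-235 192 -4 0 0 -1 70;-235 192 -4 0 0 -1 70;-235 192 -4 0 0 -1 70'
python3 - <<'E'
from h import *
w=grab_frame("wrist"); save("w27",w); plan(.6975,.0249,.2,85)
save("w27c",w,(240,90,420,270),4)
E
```

```text
clock: 42.42
tcp_pos: [0.6963, 0.0265, 0.1988]
orientation: [-2.307, -2.132, -0.0]
contact_force: [0.6, 0.2, 0.4]
grip_width: 0.07
shift mm [-1.1  1.1 -1. ] turn z deg 0.5 | now [0.6964 0.0261 0.199 ] az 85.5 tilt 0.04 F [0.3 0.1 0.6] w 70.2 t 42.48 j [-0.39  0.53  0.4   1.51 -0.22  1.14  1.54]
```

View pics/w27.png

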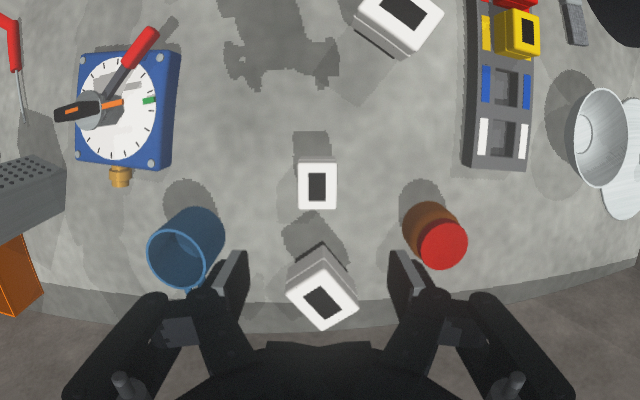

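View pics/w27c.png

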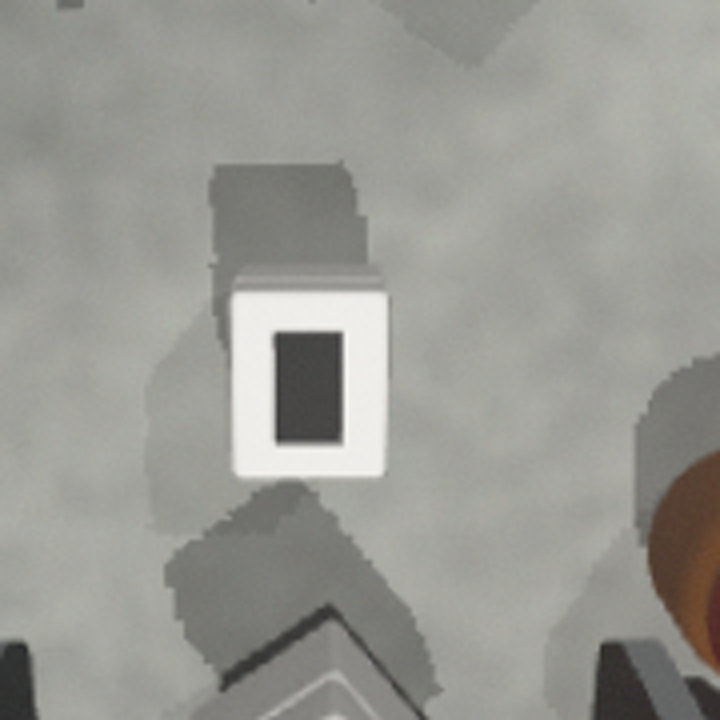

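```bash

python3 - <<'E'
from h import *
w=grab_frame("wrist")
c=box(w,[(232,292),(388,291),(385,476),(235,477)],240,90,4)
plan(c[0],c[1],-.0045,85.2)
E
```

```text
c [0.699  0.0247 0.066 ] len [0.0398, 0.0496, 0.0398, 0.0497] az [85.8, -4.6, -94.1, 175.4]
shift mm [ -1.    2.5 203.6] turn z deg 0.2 | now [0.6966 0.0258 0.1991] az 85.4 tilt 0.03 F [ 0.2 -0.4 -0.4] w 69.8 t 42.52 j [-0.39  0.53  0.4   1.51 -0.22  1.14  1.54]
```

```bash

python3 -m handwheel '-1 2.5 0 0 0 0 60;-1 2.5 50 0 0 0 60;-1 2.5 110 0 0 0 60;-1 2.5 150 0 0 0 60;-1 2.5 180 0 0 0 60;-1 2.5 198 0 0 0 60;-1 2.5 204 0 0 0 60;-1 2.5 204 0 0 0 60;-1 2.5 204 0 0 0 60'
python3 -m handwheel '0 0 0 0 0 0 30;0 0 0 0 0 0 30;0 0 0 0 0 0 30;0 0 0 0 0 0 30;0 0 0 0 0 0 30' 50
python3 - <<'E'
from h import *
w=grab_frame("wrist"); save("w28",w); plan(.6607,.2655,.14,84.3)
E
```

```text
clock: 43.65
tcp_pos: [0.7003, 0.0232, -0.0036]
orientation: [2.309, 2.128, 0.003]
contact_force: [0.8, 0.0, 0.0]
grip_width: 0.0598
clock: 44.28
tcp_pos: [0.7, 0.0234, -0.0038]
orientation: [2.309, 2.129, 0.002]
contact_force: [-1.6, 1.7, 6.2]
grip_width: 0.041
shift mm [ 238.2  -58.6 -143.7] turn z deg 1.0 | now [ 0.7     0.0234 -0.0038] az 85.3 tilt 0.09 F [-0.7  1.4  7. ] w 41.3 t 44.33 j [-0.34  0.75  0.32  1.64 -0.3   0.8   1.61]
```

View pics/w28.png

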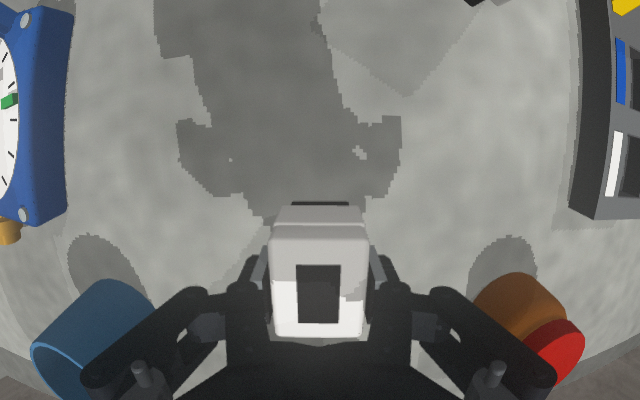

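White gripped. Lift first (clear of the jar), then carry.

```bash

python3 -m handwheel '0 0 -50 0 0 0 30;0 0 -110 0 0 0 30;0 0 -144 0 0 0 30;0 0 -144 0 0 0 30;60 -15 -144 0 0 1 30;120 -30 -144 0 0 1 30;180 -45 -144 0 0 1 30;225 -55 -144 0 0 1 30;238 -58.5 -144 0 0 1 30;238 -58.5 -144 0 0 1 30;238 -58.5 -144 0 0 1 30;238 -58.5 -144 0 0 1 30'
python3 - <<'E'
from h import *
w=grab_frame("wrist"); p,M,o=tool(); save("w29",w,(200,100,440,340),3); 
c=np.array([.4637,.2848,.03]); a=np.radians(-5.66); ex=np.array([np.cos(a),np.sin(a),0]); ey=np.array([-ex[1],ex[0],0]); c=c+.198*ex; print(c)
plan(c[0],c[1],.038,84.3)
for n,(x,y) in dict(h1=(-23,18),h2=(-23,-18),p1=(-20,33),p2=(-20,-33)).items():
    print(n,((proj(w,c+ex*x/1e3+ey*y/1e3,True)-[200,100])*3).round(0))
E
```

```text
clock: 45.82
tcp_pos: [0.661, 0.2624, 0.139]
orientation: [2.331, 2.105, -0.001]
contact_force: [0.3, 0.8, -1.7]
grip_width: 0.0416
[0.66073468 0.26527224 0.03      ]
shift mm [  2.3  -0.4 101.1] turn z deg -0.1 | now [0.6609 0.263  0.1391] az 84.2 tilt 0.04 F [-0.8 -0.3 -1. ] w 41.2 t 45.88 j [-0.71  0.61  0.37  1.53 -0.24  1.05  1.19]
h1 [422. 197.]
h2 [308. 197.]
p1 [469. 206.]
p2 [261. 207.]
```

View pics/w29.png

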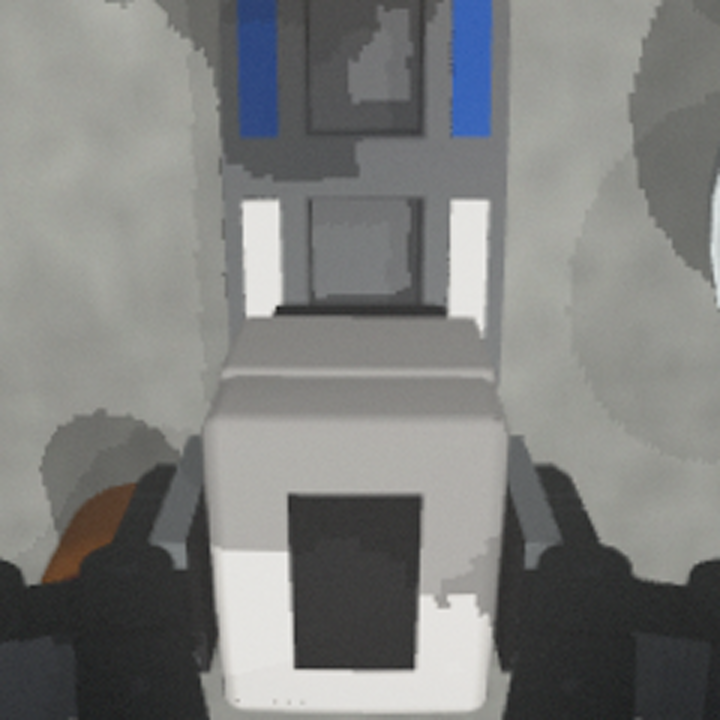

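```bash

python3 -m handwheel '0.5 -0.3 50 0 0 0 30;0.5 -0.3 85 0 0 0 30;0.5 -0.3 103 0 0 0 30;0.5 -0.3 103 0 0 0 30;0.5 -0.3 103 0 0 0 30;0.5 -0.3 103 0 0 0 30;0.5 -0.3 103 0 0 0 30'
python3 - <<'E'
from h import *
w=grab_frame("wrist"); save("w30",w,(240,130,400,250),5); plan(.6607,.2653,.038,84.3)
E
```

```text
clock: 46.75
tcp_pos: [0.6606, 0.266, 0.0372]
orientation: [2.328, 2.109, 0.003]
contact_force: [-0.6, -0.3, -2.5]
grip_width: 0.0418
shift mm [-0.6  0.3 -1.1] turn z deg 0.0 | now [0.6605 0.2659 0.0369] az 84.3 tilt 0.07 F [ 0.6  0.2 -1.4] w 41.2 t 46.8 j [-0.69  0.72  0.33  1.59 -0.28  0.88  1.22]
```

View pics/w30.png

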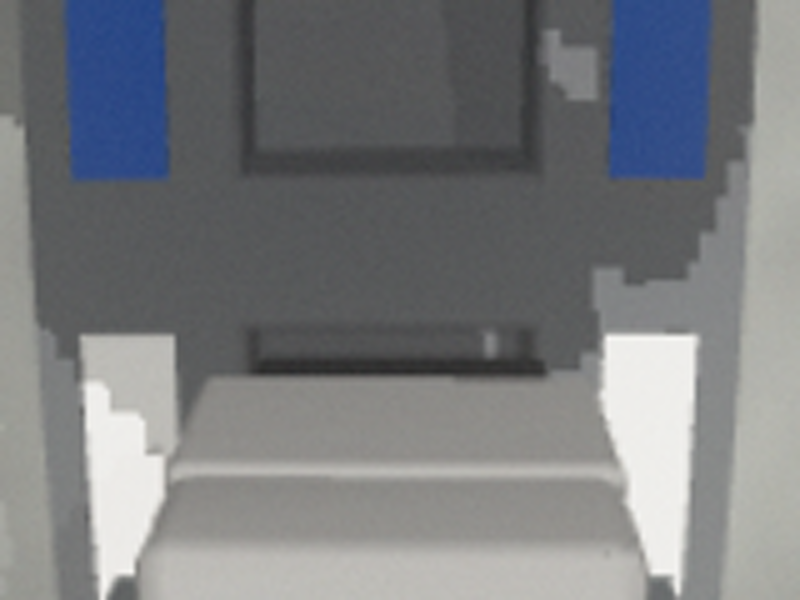

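```bash

python3 - <<'E'
from h import *
w=grab_frame("wrist"); p,M,o=tool()
W=lambda u,v,z: onz(w,240+u/5,130+v/5,z,True)
F=[W(256,361,p[2]+.0037),W(545,361,p[2]+.0037)]; H=[W(247,329,.03),W(537,329,.03)]
for n,a in (("foot",F),("hole",H)):
    m=(a[0]+a[1])/2; print(n,m.round(4),np.linalg.norm(a[0]-a[1]).round(4),"tool",((M.T@(m-p))*1000).round(1))
E
```

```text
foot [0.639  0.2688 0.0403] 0.0344 tool [  0.8 -21.4  -3.7]
hole [0.6379 0.2679 0.03  ] 0.0363 tool [ -0.2 -22.5   6.6]
```

```bash

python3 -m handwheel '-1 0.3 0 0 0 0 30;-1 0.3 5 0 0 0 30;-1 0.3 9 0 0 0 30;-1 0.3 9 0 0 0 30'
python3 -m handwheel '0 0 4 0 0 0 30;0 0 8 0 0 0 30;0 0 12 0 0 0 30;0 0 17 0 0 0 30;0 0 17 0 0 0 30'
```

```text
clock: 47.35
tcp_pos: [0.6598, 0.2645, 0.0263]
orientation: [-2.328, -2.109, 0.002]
contact_force: [0.5, -0.5, -1.6]
grip_width: 0.0413
clock: 47.98
tcp_pos: [0.661, 0.2645, 0.0097]
orientation: [2.328, 2.108, 0.002]
contact_force: [4.8, 0.3, -3.4]
grip_width: 0.0414
```

```bash

python3 -m handwheel '0 0 3 0 0 0 30;0 0 5 0 0 0 30;0 0 5.5 0 0 0 30;0 0 5.5 0 0 0 30'
python3 -m handwheel '0 0 -2 0 0 0 55;0 0 -2 0 0 0 55;0 0 -2 0 0 0 55;0 0 -40 0 0 0 55;0 0 -100 0 0 0 55;0 0 -150 0 0 0 55;0 0 -190 0 0 0 55;0 0 -190 0 0 0 55'
python3 - <<'E'
from h import *
w=grab_frame("wrist"); save("w31",w); 
save("s31",grab_frame("scene"),(220,130,480,330),3); plan(.45,.2,.2,85)
E
```

```text
clock: 48.48
tcp_pos: [0.6611, 0.2646, 0.0063]
orientation: [2.328, 2.108, 0.002]
contact_force: [2.1, -0.1, 8.9]
grip_width: 0.0416
clock: 49.48
tcp_pos: [0.6623, 0.2653, 0.1987]
orientation: [2.327, 2.108, 0.01]
contact_force: [-0.8, 0.1, -1.4]
grip_width: 0.0546
shift mm [ -85.1 -202.3   -5.7] turn z deg -0.7 | now [0.6597 0.2647 0.1941] az 84.3 tilt 0.04 F [-0.5 -1.  -1. ] w 55.2 t 49.58 j [-0.72  0.56  0.38  1.48 -0.22  1.15  1.17]
```

View pics/w31.png

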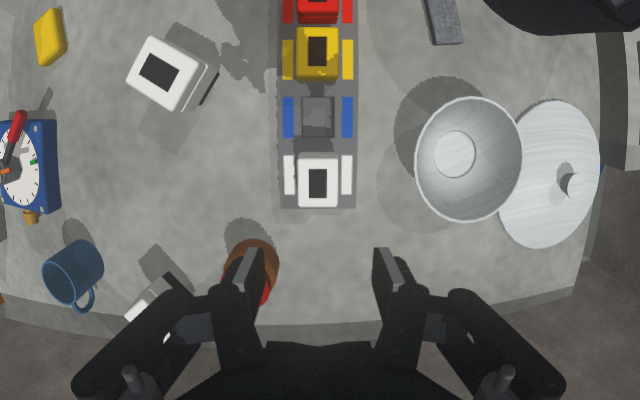

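View pics/s31.png

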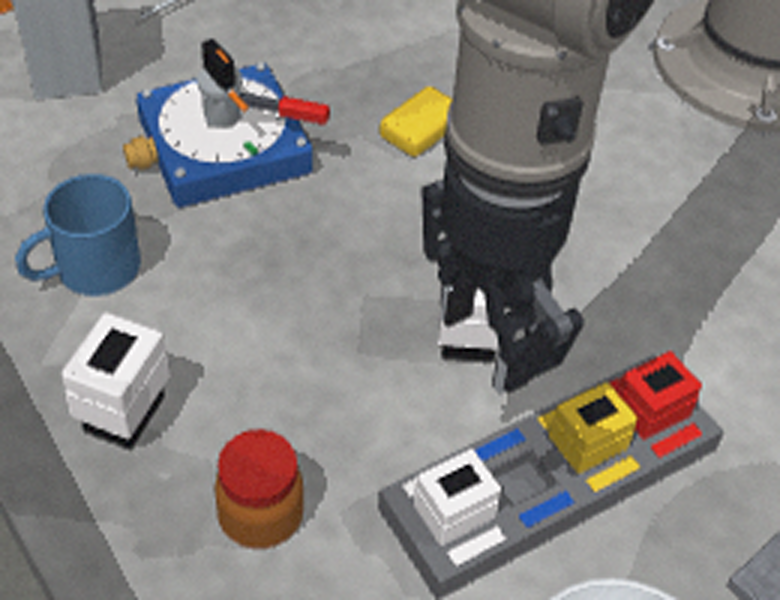

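All three relays sit in their sockets. Check full views for a hidden blue relay and the regulator.

```bash

python3 -m handwheel '-40 -10 -30 0 0 0 55;-85 -60 -60 0 0 0 55;-85 -110 -80 0 0 0 55;-85 -110 -80 0 0 0 55;-85 -110 -80 0 0 0 55'
python3 - <<'E'
from h import *
save("t32",grab_frame("top")); save("s32",grab_frame("scene")); w=grab_frame("wrist");save("w32",w); save("w32c",w,(250,60,410,220),4); print(tool()[2]["clock"])
E
```

```text
clock: 50.2
tcp_pos: [0.5419, 0.1912, 0.2734]
orientation: [-2.327, -2.11, 0.002]
contact_force: [-0.7, 0.3, -0.4]
grip_width: 0.0549
50.35
```

View pics/t32.png

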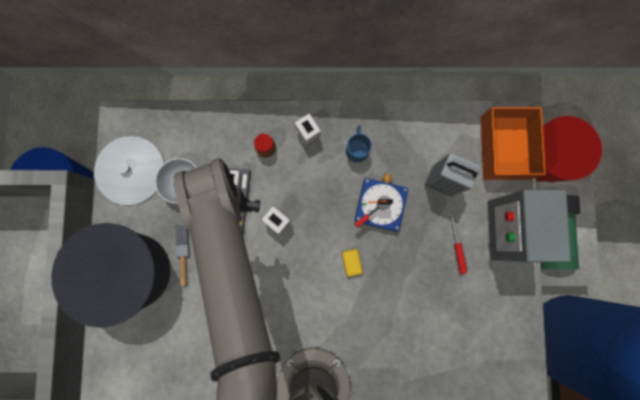

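View pics/s32.png

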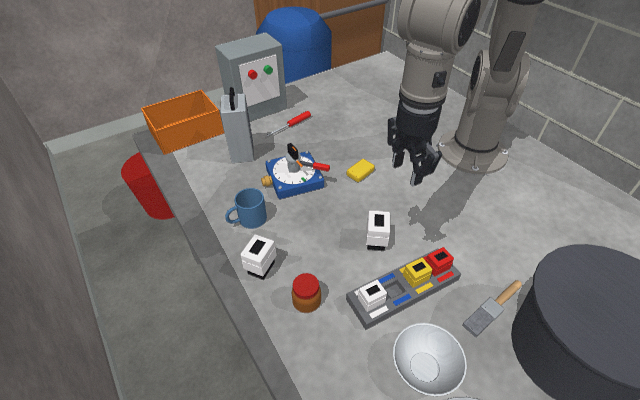

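View pics/w32.png

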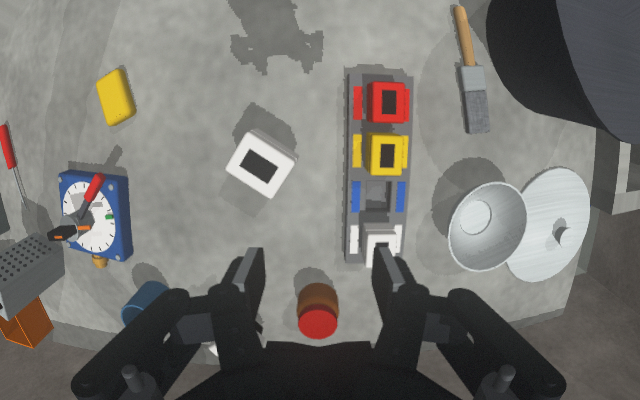

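No blue relay anywhere; crate empty; all bystanders in place; pointer over mark. Hand in.

```bash
python3 -m handwheel '0 0 0 0 0 0 55;0 0 0 0 0 0 55'; python3 -c "
from bench import workorder
print(workorder.hand_in())"
```

```text
clock: 50.6
tcp_pos: [0.5426, 0.1908, 0.274]
orientation: [2.329, 2.108, -0.002]
contact_force: [0.2, -0.9, 0.4]
grip_width: 0.0553
the job is handed in; nothing more can be done
None
```

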